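# Close up the hob after a service

### The job

The burner has been serviced and has to be closed up. Lift the kettle off the burner by its handle and set it gently upright on the round cork mat, its foot wholly on the cork; with the kettle out of the way fasten the hob's top plate by pressing each of its four wing-headed studs down and turning it a quarter turn clockwise until it catches, and only then set the kettle gently back, upright in the middle of the pan support. Every socket lying out must also go back in the tray, upright on the floor of the pocket of its own size; do not tip the kettle or disturb the hammer, level, jar or ladle.

Things in the scene. Friction and masses are not known exactly. Their poses are not given: they have to be found in the camera images.
- hob_stand (a point): single-burner hob, cream enamel, 250 mm front to back, 280 mm wide, steel top plate 74 mm above the counter, front with control knob towards the robot (own -x). Point: middle of the top of its pan support, four black prongs reaching 82 mm out from the middle, tops 104 mm above the counter (30 above the plate). The four studs stand at own x = +-92 mm, y = +-100 mm.
- kettle_handle (a point): aluminium tea kettle, 0.45 to 0.7 kg, standing on the pan support: belly 136 mm across, flat foot 100 mm across, rigid arched handle. Point: middle of the black handle grip, a level bar 14 mm thick, 70 mm long along own x, on the kettle's upright axis over its centre of mass, 167 mm above the foot; lid knob top 51 mm below it. Own x points to the spout (105 mm from the axis); z up.
- mat_top (a point): round cork mat fixed on the counter beside the hob, 160 mm across, 6 mm thick; the point is the centre of its upper face.
- stud_fl_wing (a point): the stud at the near left (towards the robot, +y) corner of the hob's steel top plate: upright chrome wing 32 mm long (own x), 10 thick (own y), 26 tall, on a flange 28 across, 3 thick. Point: on its axis, 12 mm below the wing's top, 14 above the flange's top; moves with the stud. Sprung up it is 27 mm above the plate (plate 74 mm above the counter), wing along the hob's front-to-back line; caught, wing across.
- stud_fl (a joint): how far that stud is pressed, m: 0 sprung up, 0.010 bottomed; spring 4.5 to 10.5 N. Its pin is blocked from turning unless pressed 0.008 or more, all the way round. Once caught and let go, the spring lifts it back to about 0.006, where it is held.
- stud_fl_turn (a joint): how far that stud is turned, rad: 0 unlocked, 1.57 caught, growing clockwise seen from above. Stop at 1.6. Let up in the last 0.1 it snaps into its catch by itself; let go half-way it stays down and stays put and can be taken again; let up within 0.1 of 0 it springs up.
- stud_fr_wing (a point): the stud at the near right (-y) corner of the hob's steel top plate: upright chrome wing 32 mm long (own x), 10 thick (own y), 26 tall, on a flange 28 across, 3 thick. Point: on its axis, 12 mm below the wing's top, 14 above the flange's top; moves with the stud. All as at stud_fl.
- stud_fr (a joint): how far that stud is pressed, m: 0 sprung up, 0.010 bottomed; spring 4.5 to 10.5 N. As joint stud_fl.
- stud_fr_turn (a joint): how far that stud is turned, rad: 0 unlocked, 1.57 caught, growing clockwise seen from above. As joint stud_fl_turn.
- stud_bl_wing (a point): the stud at the far left corner of the hob's steel top plate: upright chrome wing 32 mm long (own x), 10 thick (own y), 26 tall, on a flange 28 across, 3 thick. Point: on its axis, 12 mm below the wing's top, 14 above the flange's top; moves with the stud. All as at stud_fl.
- stud_bl (a joint): how far that stud is pressed, m: 0 sprung up, 0.010 bottomed; spring 4.5 to 10.5 N. As joint stud_fl.
- stud_bl_turn (a joint): how far that stud is turned, rad: 0 unlocked, 1.57 caught, growing clockwise seen from above. As joint stud_fl_turn.
- stud_br_wing (a point): the stud at the far right corner of the hob's steel top plate: upright chrome wing 32 mm long (own x), 10 thick (own y), 26 tall, on a flange 28 across, 3 thick. Point: on its axis, 12 mm below the wing's top, 14 above the flange's top; moves with the stud. All as at stud_fl.
- stud_br (a joint): how far that stud is pressed, m: 0 sprung up, 0.010 bottomed; spring 4.5 to 10.5 N. As joint stud_fl.
- stud_br_turn (a joint): how far that stud is turned, rad: 0 unlocked, 1.57 caught, growing clockwise seen from above. As joint stud_fl_turn.
- tray_mid (a point): grey plastic socket tray fixed on the counter, 68 x 234 x 14 mm, four square pockets in a row along its own y, each 10 mm deep (floor 4 mm above the counter) and 5 mm wider than its socket: centres at own x = 0, own y = +84 mm (for the 26 mm socket), +28 (32), -28 (38), -84 (44). The point is the middle of its upper face, 14 mm up.
- socket_26_mid (a point): plain smooth steel spanner socket, an upright cylinder 26 mm in diameter and 34 mm tall with a hexagon recess in the top; the point is its centre, half-way up, z along its axis. May be absent. In its pocket the point is 21 mm above the counter; 10 mm of it is then below the tray's upper face.
- socket_32_mid (a point): plain smooth steel spanner socket, an upright cylinder 32 mm in diameter and 36 mm tall with a hexagon recess in the top; the point is its centre, half-way up, z along its axis. May be absent. In its pocket the point is 22 mm above the counter; 10 mm of it is then below the tray's upper face.
- socket_38_mid (a point): plain smooth steel spanner socket, an upright cylinder 38 mm in diameter and 38 mm tall with a hexagon recess in the top; the point is its centre, half-way up, z along its axis. May be absent. In its pocket the point is 23 mm above the counter; 10 mm of it is then below the tray's upper face.
- socket_44_mid (a point): plain smooth steel spanner socket, an upright cylinder 44 mm in diameter and 40 mm tall with a hexagon recess in the top; the point is its centre, half-way up, z along its axis. May be absent. In its pocket the point is 24 mm above the counter; 10 mm of it is then below the tray's upper face.
- hammer: claw hammer lying beyond the tray, wooden handle, about 290 mm long; origin on the counter. Not part of the job: leave it alone.
- level: orange spirit level standing on its long edge beyond the hob, 22 x 230 x 48 mm; origin under its middle. Not part of the job: leave it alone.
- jar: glass jar of screws with an aluminium cap, 74 mm across, 96 mm high; origin under its middle. Not part of the job: leave it alone.
- ladle: aluminium ladle lying with its bowl (84 mm across, 36 mm high) up, handle 240 mm long along its own -x; origin under the bowl. Not part of the job: leave it alone.

How it is judged:
On the way, in this order (a step that is already met when the one before it is completed fails the run):
1. the kettle stands upright on the cork mat (horizontal distance between kettle_handle and mat_top below 0.03 m and height (world z) of kettle_handle between 0.167 and 0.179 m and angle between kettle_handle's own z axis and vertical below 0.1 rad and linear speed of kettle below 0.05 m/s), for 0.2 s.
2. all four studs are turned a quarter turn and have caught (value of joint each of stud_fl_turn, stud_fr_turn, stud_bl_turn, stud_br_turn above 1.4 rad and value of joint stud_fl between 0.0045 and 0.0072 m and value of joint stud_fr between 0.0045 and 0.0072 m and value of joint stud_bl between 0.0045 and 0.0072 m and value of joint stud_br between 0.0045 and 0.0072 m), for 0.2 s.
3. the kettle stands upright on the pan support again (horizontal distance between kettle_handle and hob_stand below 0.03 m and height (world z) of kettle_handle between 0.265 and 0.277 m and angle between kettle_handle's own z axis and vertical below 0.1 rad and linear speed of kettle below 0.05 m/s), for 0.2 s.
At the end, for the whole second after the job is handed in: Kettle upright (0.1 rad) on the pan support, within 30 mm of its middle; all four studs turned over 1.4 rad and sprung back into the catch (pressed 4.5 to 7.2 mm); every socket present upright (0.1 rad) on the floor of its own pocket, within 8 mm of its centre and 3 mm of full depth (all of step 2 and all of step 3 and x of socket_26_mid in the frame of tray_mid between -0.008 and 0.008 m and y of socket_26_mid in the frame of tray_mid between 0.076 and 0.092 m and z of socket_26_mid in the frame of tray_mid below 0.01 m and angle between each of socket_26_mid, socket_32_mid, socket_38_mid, socket_44_mid's own z axis and vertical below 0.1 rad and x of socket_32_mid in the frame of tray_mid between -0.008 and 0.008 m and y of socket_32_mid in the frame of tray_mid between 0.02 and 0.036 m and z of socket_32_mid in the frame of tray_mid below 0.011 m and x of socket_38_mid in the frame of tray_mid between -0.008 and 0.008 m and y of socket_38_mid in the frame of tray_mid between -0.036 and -0.02 m and z of socket_38_mid in the frame of tray_mid below 0.012 m and x of socket_44_mid in the frame of tray_mid between -0.008 and 0.008 m and y of socket_44_mid in the frame of tray_mid between -0.092 and -0.076 m and z of socket_44_mid in the frame of tray_mid below 0.013 m); the robot touches nothing.
It fails at once if the kettle is tipped by more than 0.6 rad (angle between kettle_handle's own z axis and vertical above 0.6 rad).
It fails at once if the kettle is dropped or banged down (contact force between kettle and mat above 80 N or contact force between kettle and hob above 80 N).
It fails at once if the hammer, level, jar or ladle is moved by more than 30 mm (distance of any of hammer, level, jar, ladle from where it was at the start of the episode above 0.03 m).
Of socket_26, socket_32, socket_38, socket_44 only 2 to 4 are there at a start; the rules pass over those that are not, and their reading is None.
At some moment in a run one of socket_26, socket_32, socket_38, socket_44 may be knocked a few centimetres aside while the robot is not near it.
It also fails if it takes over 200 s, if anything falls off the work surface, if the arm or the gripper's body presses on something with over 40 N, if the wrist force passes 120 N, or if a joint passes its speed limit or range.

### The arm

A 7-joint arm with a two-finger parallel gripper is mounted at the origin on the work surface. World frame = base frame: x ahead of the robot, y to its left, z up, the work surface at z = 0. Lengths are in m, angles in rad, forces in N, time in s.
With the tool pointing down it reaches from about 0.425 to 0.925 m from the base axis. Payload 6.8 kg.
Tool frame: the origin (TCP) lies at the very end of the fingers, on their centre line; the grasp point (between the pads) lies 19 mm behind it; z points along the fingers, y is the line along which they close (so a half turn about z gives the same grasp; the last joint's range is limited). The gripper opens to 85 mm and grips with 20 to 120 N. Pads are 22 mm wide; open, the fingers measure 114 mm over their backs; the gripper's body (76 mm by 85 mm) begins 54 mm behind the grasp point. The pads swing forward as they close: fully open they stand 13 mm farther back than shut.
Start: joints at [1.106, 0.477, 0.022, 1.555, -0.011, 1.109, -0.083], TCP at [0.236, -0.633, 0.231] pointing down, gripper open.
Joint ranges: [-2.96, 2.96], [-0.34, 2.1], [-1.41, 1.46], [0.24, 2.44], [-1.37, 4.51], [0.17, 1.92], [-2.96, 2.96]. Speed limits (rad/s): [2.39, 2.39, 3.14, 3.14, 3.14, 3.14, 3.14].

### API

Orientations are given as a unit quaternion [w, x, y, z].
In Python, from station import get_obs, read_camera, hand_in gives the robot as it stands.
- The arm moves only by the tool arm_command, never from a script. Its argument "commands" is one flat list of numbers, 7 for each row, row after row: the shift along the tool's x, y, z in m, then the turn, a rotation vector about the tool's x, y, z in degrees, then the opening, from 0 (shut) to 1 (fully open). In form: [tx, ty, tz, rx, ry, rz, fingers, tx, ty, tz, rx, ry, rz, fingers, ...]. A call has 1 to 8 rows; each row is the pose to reach, as a shift and turn from the pose commanded when the call began, along the tool's axes at that moment; what a row does not reach only later rows make up. A row lasts 1/10 s, in which the tool goes at most 50 mm and 8.59 degrees, less where a joint would pass 70% of its speed; a pose out of reach is approached as far as the arm can. A call with a gripper value outside its range is refused whole. The fingers move at their own pace and stop on an object; "force" is the grip in N (left out, the last holds). Time passes only in rows, so rows that repeat a pose let the fingers close. It gives the time, the measured TCP pose, the force, the opening and the grip force at its end, in the units of the state.
- get_obs(): the state, without advancing time (a new reading comes with each control period).
- read_camera(name): name is "scene" or "top"; returns a dict with "img" (420x560x3 uint8, red, green, blue), "camera_matrix" (3x3 intrinsics, pixels), "pose" (4x4, takes a point from camera to world coordinates). Camera axes: x right, y down, z forward; pixel columns grow to the right and rows downward; lengths in m; the calibration is good to about 2 mm. A picture is of the moment at which its call begins. There is no depth.
- hand_in(): hands the job in; it is judged then, once.
The state is a dict: "t": time; "q": joint angles; "joint_vel": joint speeds; "joint_torque": joint torques, N m; "eef_pos": TCP position; "tool_rot": TCP orientation; "contact_force": force on the tool from outside, world axes, zero at the start; "torque": the same for the moment, N m; "gripper_width": opening from 0.0 (shut) to 1.0 (fully open); "grasp_force": force on a finger pad.
Only numpy, scipy, OpenCV 4.12 (cv2) and the standard library are available. Lean on these libraries where they do the work, as an engineer would, in place of code of your own. Each camera call takes 0.05 s, during which the arm holds its last target. There are 200 camera calls.

## Working session

There is one attempt and no reset: what is moved stays moved. The work goes in short steps, Python scripts to look and compute and a tool call to move; the robot and the scene stay as the last step left them, time stands still between calls to the robot, and variables do not carry over. Pictures are saved under pics/ and viewed, at most 14 in all, crops included, and the job is handed in when it is done.

Besides the shell and the picture viewer there is one more tool, called after "Request:" in YAML: its name, and indented under it one key for each argument. arm_command: Moves the arm, as the interface text tells. Its arguments: {"type":"object","properties":{"commands":{"type":"array","items":{"type":"number"}},"force":{"type":"number"}},"required":["commands"]}

```bash
mkdir -p pics; ls
python3 - <<'E'
from station import *
import cv2,numpy as np
np.set_printoptions(precision=4,suppress=True)
for n in ("scene","top"):
    c=read_camera(n); cv2.imwrite(f"pics/{n}0.png",cv2.cvtColor(c["img"],cv2.COLOR_RGB2BGR)); print(n,c["camera_matrix"],c["pose"])
print(get_obs())
E
```

```text
pics
scene [[437.2356   0.     285.5   ]
 [  0.     437.2356 209.5838]
 [  0.       0.       1.    ]] [[ 0.606   0.5927 -0.5305  1.2279]
 [ 0.7954 -0.4455  0.4109 -0.5672]
 [ 0.0072 -0.671  -0.7415  1.1446]
 [ 0.      0.      0.      1.    ]]
top [[425.2361   0.     277.7659]
 [  0.     425.2361 209.537 ]
 [  0.       0.       1.    ]] [[-0.0449 -0.9781  0.2034  0.2652]
 [-0.999   0.0445 -0.0065  0.0046]
 [-0.0026 -0.2035 -0.9791  1.5609]
 [ 0.      0.      0.      1.    ]]
{'t': 0.1, 'q': array([ 1.1059,  0.4778,  0.0223,  1.5564, -0.0115,  1.1093, -0.0831]), 'joint_vel': array([-0.0009, -0.0014,  0.0015, -0.0045,  0.0014, -0.0008,  0.0001]), 'joint_torque': array([  0.0045, -59.7756,   1.6137, -28.1953,   0.0129,   0.005 ,
         0.    ]), 'eef_pos': array([ 0.2356, -0.632 ,  0.2304]), 'tool_rot': array([-0.0008,  0.9841,  0.1774, -0.0002]), 'contact_force': array([ 0.131 , -0.0715,  0.0431]), 'torque': array([ 0.0264, -0.0421,  0.017 ]), 'grasp_force': 0.0, 'gripper_width': 0.9973939182525315}
```

View pics/top0.png

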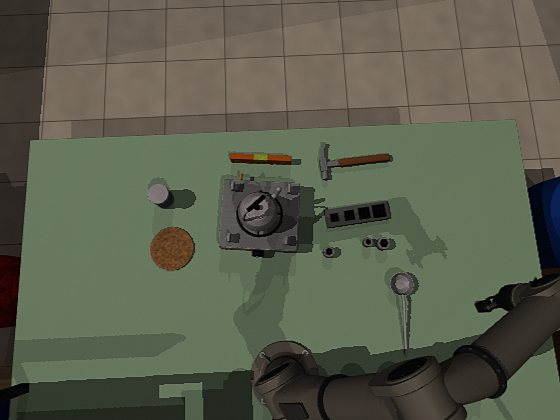

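View pics/scene0.png

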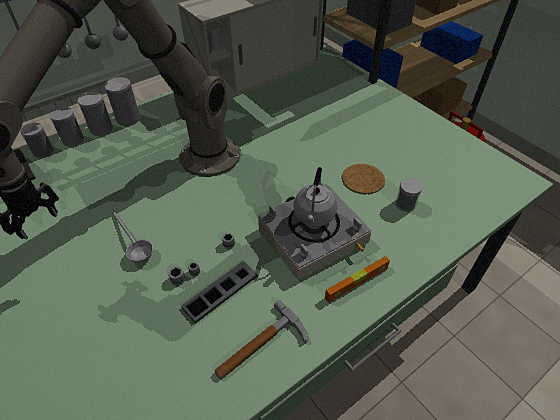

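The scene has the hob with kettle at top (260,212), mat (172,248), tray (358,214), and three sockets out, at (330,252), (368,242) and (384,243). I need enlarged crops next.

Run:
```python
import cv2,numpy as np
t=cv2.imread("pics/top0.png"); s=cv2.imread("pics/scene0.png")
def br(i): return np.clip(255*(i/255.)**0.6,0,255).astype(np.uint8)
a=cv2.resize(br(t[165:270,205:305]),None,fx=4,fy=4,interpolation=cv2.INTER_CUBIC) #400x420
b=cv2.resize(br(t[195:265,315:405]),None,fx=4.4,fy=4.4,interpolation=cv2.INTER_CUBIC)
im=np.zeros((600,800,3),np.uint8); im[:420,:400]=a; im[:b.shape[0],402:402+b.shape[1]]=b[:,:398]
cv2.imwrite("pics/c1.png",im)
a=cv2.resize(br(s[160:285,250:380]),None,fx=3.2,fy=3.2,interpolation=cv2.INTER_CUBIC)
b=cv2.resize(br(s[225:325,160:270]),None,fx=3.4,fy=3.4,interpolation=cv2.INTER_CUBIC)
im=np.zeros((600,800,3),np.uint8); im[:a.shape[0],:a.shape[1]]=a; im[:b.shape[0],420:420+b.shape[1]]=b
cv2.imwrite("pics/c2.png",im)
```

```text
(no output)
```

View pics/c1.png

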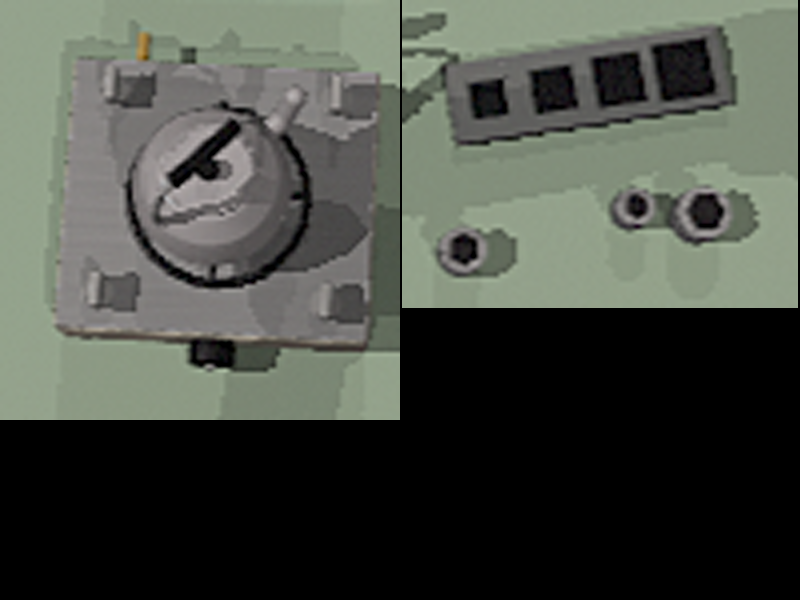

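View pics/c2.png

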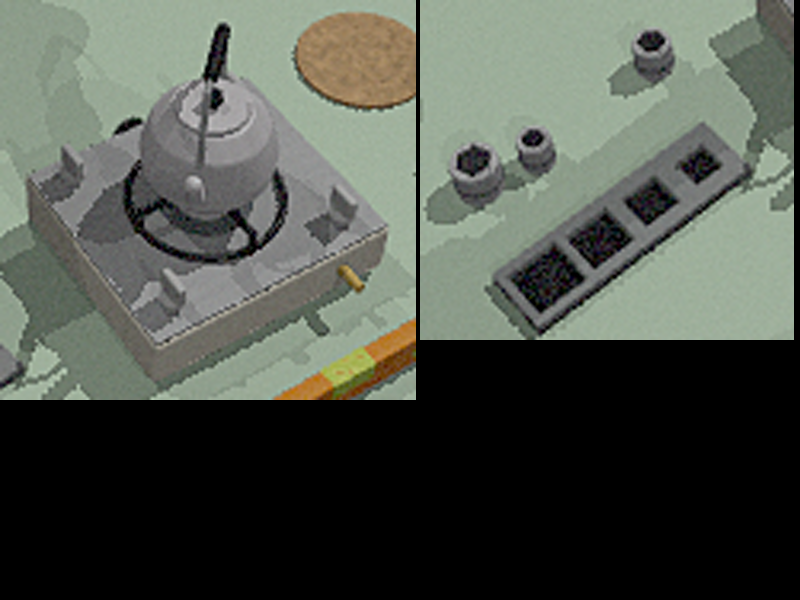

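The crops show the wings along the hob's front-to-back line, the handle bar in line with the spout, all tray pockets empty, and three sockets out. I'll fit poses next.

```bash
cat > h.py <<'E'
import numpy as np,cv2
from scipy.optimize import minimize,least_squares
from scipy.spatial.transform import Rotation as R
np.set_printoptions(precision=4,suppress=True)
from station import *
def shots():
    return {n:read_camera(n) for n in("top","scene")}
def proj(c,P):
    T=np.linalg.inv(c["pose"]);p=np.atleast_2d(P)@T[:3,:3].T+T[:3,3];p=p@c["camera_matrix"].T
    return p[:,:2]/p[:,2:]
def onplane(c,uv,z):
    d=c["pose"][:3,:3]@np.linalg.solve(c["camera_matrix"],[uv[0],uv[1],1]);o=c["pose"][:3,3]
    return o+d*(z-o[2])/d[2]
def tri(C,uvs):
    f=lambda P:np.concatenate([proj(c,P)[0]-u for c,u in zip(C,uvs)])
    r=least_squares(f,[.5,0,.1]);return r.x,np.abs(r.fun).max()
A=np.linspace(0,2*np.pi,48,endpoint=False)
def sil(c,pts,box,s=8):
    h=cv2.convexHull((((proj(c,pts)-box[:2]+.5)*s)).astype(np.float32))
    m=np.zeros(((box[3]-box[1])*s,(box[2]-box[0])*s),np.uint8);cv2.fillConvexPoly(m,np.round(h*16).astype(np.int32),255,shift=4)
    return cv2.resize(m,None,fx=1/s,fy=1/s,interpolation=cv2.INTER_AREA)/255.
def cyl(x,y,d,z0,z1):
    o=np.c_[x+d/2*np.cos(A),y+d/2*np.sin(A)];return np.r_[np.c_[o,0*A+z0],np.c_[o,0*A+z1]]
def gray(img): # 1 = not green
    i=img.astype(float);g=(i[...,1]-(i[...,0]+i[...,2])/2)/(i.sum(2)/3+1);return g
def goto(x,y,z,tx=None,o=None):
    """shift+turn (tool axes) to TCP xyz, tool down, tool x heading tx deg"""
    o=o or get_obs();Rt=R.from_quat(np.r_[o["tool_rot"][1:],o["tool_rot"][0]])
    if tx is None: a=Rt.as_matrix()[:,0];tx=np.degrees(np.arctan2(a[1],a[0]))
    a=np.radians(tx);G=R.from_matrix(np.array([[np.cos(a),np.sin(a),0],[np.sin(a),-np.cos(a),0],[0,0,-1.]]))
    return Rt.inv().apply(np.array([x,y,z])-o["eef_pos"]),np.degrees((Rt.inv()*G).as_rotvec())
E
cat > m.py <<'E'
from h import *
S=shots()
def g(c): return np.clip(1-gray(c["img"])/0.08,0,1)
t=S["top"];u=t["img"][225:232,340:390]
print("green chroma",gray(t["img"])[225:260:6,345:360:4])
def fit(uv,D,H):
    best=[]
    for d,h in zip(D,H):
        p0=onplane(t,uv,h)[:2]
        def cost(p):
            e=0
            for n,c in S.items():
                ctr=proj(c,[p0[0],p0[1],h/2])[0].astype(int);b=[ctr[0]-11,ctr[1]-11,ctr[0]+12,ctr[1]+12]
                e+=((sil(c,cyl(p[0],p[1],d,0,h),b)-M[n][b[1]:b[3],b[0]:b[2]])**2).sum()
            return e
        r=minimize(cost,p0,method="Nelder-Mead",options=dict(initial_simplex=[p0,p0+[.008,0],p0+[0,.008]],xatol=2e-4))
        best.append((round(r.fun,1),int(d*1000),r.x))
    return best
def comp(m,uv):
    k,l=cv2.connectedComponents((m>.5).astype(np.uint8),connectivity=4);return l
M={}
for n,c in S.items(): M[n]=g(c)
if __name__=="__main__":
    for uv in((330,252),(368,242),(384,243)):
        for b in fit(uv,[.026,.032,.038,.044],[.034,.036,.038,.040]): print(uv,b)
    # mat: cork mask
    for n,b in (("top",(140,215,205,280)),("scene",(330,155,395,205))):
        i=S[n]["img"].astype(float);m=((i[...,0]-i[...,1])>15).astype(np.uint8);mm=np.zeros_like(m);mm[b[1]:b[3],b[0]:b[2]]=m[b[1]:b[3],b[0]:b[2]]
        k=cv2.moments(mm,True);print("mat",n,onplane(S[n],(k["m10"]/k["m00"],k["m01"]/k["m00"]),.005),k["m00"])
    sc=S["scene"]
    for uv in((223.75,179.25),(299.75,183),(296.5,251.5),(219.5,247)): print("hobcorner top",onplane(t,uv,.074))
    for uv in((258.75,215.6),(298.4,268.4),(370.9,231.3)): print("hobcorner scene",onplane(sc,uv,.074))
    # tray corners c1: zoom4.4, off 315,195 x-402
    for q in((446,67),(724,27),(734,103),(455,143)):print("tray",onplane(t,((q[0]-402)/4.4+315,q[1]/4.4+195),.014))
    for q in((705,124),(495,275),(541,328),(746,172)):print("tray s",onplane(sc,((q[0]-420)/3.4+160,q[1]/3.4+225),.014))
    # handle bar ends (c1: /4+205,/4+165), (c2: /3.2+250)
    for q in((240,124),(173,184)):print("bar",onplane(t,(q[0]/4+205,q[1]/4+165),.278))
    for q in((223,28),(209,78)):print("bar s",onplane(sc,(q[0]/3.2+250,q[1]/3.2+160),.271))
E
python3 m.py
```

```text
green chroma [[0.0652 0.2375 0.2253 0.2178]
 [0.2201 0.2216 0.1962 0.2069]
 [0.2093 0.2051 0.2126 0.2   ]
 [0.2054 0.2054 0.2054 0.2143]
 [0.2016 0.2177 0.2016 0.2089]
 [0.2035 0.1981 0.2035 0.2089]]
(330, 252) (np.float64(88.3), 26, array([ 0.4201, -0.1784]))
(330, 252) (np.float64(62.4), 32, array([ 0.4208, -0.178 ]))
(330, 252) (np.float64(61.5), 38, array([ 0.4198, -0.1773]))
(330, 252) (np.float64(123.0), 44, array([ 0.4193, -0.1781]))
(368, 242) (np.float64(113.5), 26, array([ 0.4475, -0.3211]))
(368, 242) (np.float64(96.7), 32, array([ 0.4482, -0.3207]))
(368, 242) (np.float64(155.6), 38, array([ 0.4488, -0.3226]))
(368, 242) (np.float64(242.4), 44, array([ 0.448 , -0.3205]))
(384, 243) (np.float64(182.2), 26, array([ 0.4351, -0.3809]))
(384, 243) (np.float64(141.3), 32, array([ 0.4392, -0.377 ]))
(384, 243) (np.float64(94.2), 38, array([ 0.4404, -0.3763]))
(384, 243) (np.float64(93.2), 44, array([ 0.4408, -0.3754]))
mat top [0.4612 0.3903 0.005 ] 1456.0
mat scene [0.4616 0.3948 0.005 ] 974.0
hobcorner top [0.695  0.1852 0.074 ]
hobcorner top [ 0.6683 -0.0892  0.074 ]
hobcorner top [ 0.4212 -0.0641  0.074 ]
hobcorner top [0.4492 0.2049 0.074 ]
hobcorner scene [ 0.4305 -0.0597  0.074 ]
hobcorner scene [ 0.6705 -0.0851  0.074 ]
hobcorner scene [0.6981 0.186  0.074 ]
tray [ 0.5759 -0.1809  0.014 ]
tray [ 0.5997 -0.4184  0.014 ]
tray [ 0.5341 -0.4204  0.014 ]
tray [ 0.5107 -0.184   0.014 ]
tray s [ 0.5153 -0.179   0.014 ]
tray s [ 0.5384 -0.4091  0.014 ]
tray s [ 0.6056 -0.4024  0.014 ]
tray s [ 0.5815 -0.1787  0.014 ]
bar [0.5763 0.0336 0.278 ]
bar [0.5312 0.087  0.278 ]
bar s [0.5343 0.0957 0.271 ]
bar s [0.5768 0.0433 0.271 ]
```

```bash
cat > m2.py <<'E'
from h import *
def g(c): return np.clip(1-gray(cv2.GaussianBlur(c["img"],(3,3),0.5))/0.21,0,1)
D=[.026,.032,.038,.044];H=[.034,.036,.038,.040]
def fit1(c,M,p0,d,h,w=9):
    ctr=np.round(proj(c,[p0[0],p0[1],h/2])[0]).astype(int);b=[ctr[0]-w,ctr[1]-w,ctr[0]+w+1,ctr[1]+w+1]
    m=M[b[1]:b[3],b[0]:b[2]]
    k,l=cv2.connectedComponents((m>.35).astype(np.uint8),connectivity=4)
    lab=l[w,w] or l[w-2:w+3,w-2:w+3].max()
    keep=cv2.dilate((l==lab).astype(np.uint8),np.ones((3,3)));m=m*keep
    cost=lambda p:((sil(c,cyl(p[0],p[1],d,0,h),b)-m)**2).sum()
    r=minimize(cost,p0,method="Nelder-Mead",options=dict(initial_simplex=[p0,p0+[.006,0],p0+[0,.006]],xatol=2e-4))
    return r.x,r.fun,m.sum(),sil(c,cyl(*r.x,d,0,h),b).sum()
if __name__=="__main__":
    S=shots();M={n:g(c) for n,c in S.items()}
    for p0 in((.420,-.178),(.448,-.321),(.440,-.376)):
        for d,h in zip(D,H):
            print(int(d*1000),*[ (r[0],round(r[1],1),round(r[2]),round(r[3])) for r in (fit1(S[n],M[n],np.array(p0),d,h) for n in S)])
E
python3 m2.py
```

```text
26 (array([ 0.4202, -0.1841]), np.float64(35.1), 99, 52) (array([ 0.4133, -0.1711]), np.float64(53.3), 152, 93)
32 (array([ 0.4216, -0.1812]), np.float64(11.8), 99, 77) (array([ 0.4173, -0.1748]), np.float64(21.4), 153, 131)
38 (array([ 0.4216, -0.1812]), np.float64(1.9), 99, 105) (array([ 0.4178, -0.1754]), np.float64(9.2), 153, 172)
44 (array([ 0.422 , -0.1817]), np.float64(24.4), 99, 139) (array([ 0.4142, -0.1728]), np.float64(41.5), 153, 210)
26 (array([ 0.4505, -0.3261]), np.float64(8.5), 76, 58) (array([ 0.4462, -0.3185]), np.float64(18.4), 130, 105)
32 (array([ 0.4502, -0.3259]), np.float64(2.1), 76, 83) (array([ 0.4465, -0.3188]), np.float64(6.2), 130, 145)
38 (array([ 0.4502, -0.3247]), np.float64(25.0), 76, 113) (array([ 0.4438, -0.3162]), np.float64(42.1), 130, 189)
44 (array([ 0.4481, -0.321 ]), np.float64(58.5), 76, 148) (array([ 0.4388, -0.3132]), np.float64(71.9), 130, 212)
26 (array([ 0.4481, -0.378 ]), np.float64(67.2), 141, 60) (array([ 0.441 , -0.3802]), np.float64(96.8), 218, 109)
32 (array([ 0.4441, -0.3813]), np.float64(42.8), 141, 86) (array([ 0.4427, -0.3759]), np.float64(70.6), 224, 152)
38 (array([ 0.4422, -0.3806]), np.float64(12.9), 141, 117) (array([ 0.4384, -0.374 ]), np.float64(27.7), 224, 201)
44 (array([ 0.4426, -0.3802]), np.float64(3.7), 141, 153) (array([ 0.4381, -0.3737]), np.float64(12.2), 224, 252)
```

```bash
python3 -c "
from h import *
print(goto(.40,-.29,.40,75))
print(goto(.555,.0655,.40,130))"
```

```text
(array([ 0.2735, -0.2635, -0.1689]), array([ -0.0329,  -0.0139, -54.557 ]))
(array([ 0.5429, -0.5425, -0.1687]), array([  -0.0256,   -0.031 , -109.557 ]))
```

Request:
arm_command:
  commands: [0.02, -0.02, -0.05, 0, 0, -7, 0.8, 0.06, -0.06, -0.1, 0, 0, -15, 0.8, 0.1, -0.1, -0.15, 0, 0, -22, 0.8, 0.14, -0.135, -0.169, 0, 0, -29, 0.8, 0.18, -0.175, -0.169, 0, 0, -37, 0.8, 0.22, -0.21, -0.169, 0, 0, -45, 0.8, 0.25, -0.24, -0.169, 0, 0, -52, 0.8, 0.2735, -0.2635, -0.169, 0, 0, -54.5, 0.8]
  force: 60

```text
t: 1.1
eef_pos: [0.3827, -0.3258, 0.3985]
tool_rot: [0.001, 0.792, 0.61, 0.0]
contact_force: [0.9, 0.6, -0.7]
gripper_width: 0.797
grasp_force: 0.0
```

```bash
python3 -c "
from h import *
print(goto(.555,.0655,.40,130));o=get_obs();print(o['eef_pos'],o['q'])"
```

```text
(array([ 0.4223,  0.0663, -0.0017]), array([  0.0392,   0.073 , -54.8354]))
[ 0.3827 -0.3258  0.3985] [ 0.8594  0.0855 -0.2992  1.7036  0.0262  1.355   0.2968]
```

Request:
arm_command:
  commands: [0.04, 0.006, 0, 0, 0, -7, 0.8, 0.09, 0.014, 0, 0, 0, -15, 0.8, 0.14, 0.022, 0, 0, 0, -23, 0.8, 0.19, 0.03, 0, 0, 0, -31, 0.8, 0.24, 0.037, 0, 0, 0, -39, 0.8, 0.29, 0.045, 0, 0, 0, -47, 0.8, 0.34, 0.053, 0, 0, 0, -55, 0.8, 0.38, 0.058, 0, 0, 0, -55, 0.8]

```text
t: 1.9
eef_pos: [0.5374, 0.0266, 0.398]
tool_rot: [0.0, 0.421, 0.907, 0.0]
contact_force: [0.8, 0.3, -0.2]
gripper_width: 0.802
grasp_force: 0.0
```

Request:
arm_command:
  commands: [0, 0, 0, 0, 0, 0, 0.8, 0, 0, 0, 0, 0, 0, 0.8]

```text
t: 2.1
eef_pos: [0.5368, 0.0251, 0.3975]
tool_rot: [-0.0, 0.422, 0.907, -0.0]
contact_force: [-0.2, -1.7, 0.2]
gripper_width: 0.801
grasp_force: 0.0
```

```bash
python3 -c "
from h import *
print(goto(.555,.0655,.252,130));o=get_obs();print(o['eef_pos'],o['q'])
S=shots()
im=np.hstack([cv2.resize(S['top']['img'][120:270,190:330],None,fx=2.8,fy=2.8),cv2.resize(S['scene']['img'][100:250,250:390],None,fx=2.8,fy=2.8)])
cv2.imwrite('pics/k1.png',cv2.convertScaleAbs(im[...,::-1],alpha=1.6))
for n,c in S.items(): print(n,proj(c,o['eef_pos']))
"
```

```text
(array([0.0192, 0.04  , 0.1455]), array([-0.0221, -0.0215,  0.0766]))
[0.5368 0.0251 0.3975] [ 0.4152  0.1928 -0.6745  1.6137  0.122   1.3785  0.4258]
top [[267.2221 199.5317]]
scene [[303.1451 144.8871]]
```

View pics/k1.png

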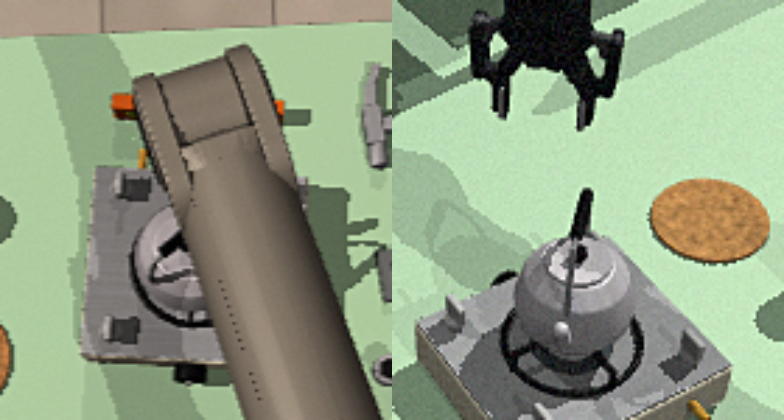

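The gripper's tips are at scene (303.6,143) and project at (303,145), so the calibration is reasonable. The handle is at (318,176).

Request:
arm_command:
  commands: [0.019, 0.04, 0.04, 0, 0, 0, 0.8, 0.019, 0.04, 0.08, 0, 0, 0, 0.8, 0.019, 0.04, 0.11, 0, 0, 0, 0.8, 0.019, 0.04, 0.13, 0, 0, 0, 0.8, 0.019, 0.04, 0.145, 0, 0, 0, 0.8, 0.019, 0.04, 0.145, 0, 0, 0, 0.8]

```text
t: 2.8
eef_pos: [0.5543, 0.0626, 0.2511]
tool_rot: [-0.001, 0.424, 0.906, -0.001]
contact_force: [-0.9, -0.1, 0.2]
gripper_width: 0.796
grasp_force: 0.0
```

```bash
python3 -c "
from h import *
o=get_obs();print(o['eef_pos'],o['contact_force'])
S=shots()
im=np.hstack([cv2.resize(S['top']['img'][120:270,190:330],None,fx=2.8,fy=2.8),cv2.resize(S['scene']['img'][130:230,270:360],None,fx=4.2,fy=4.2)])
cv2.imwrite('pics/k2.png',cv2.convertScaleAbs(im[...,::-1],alpha=1.6))
for n,c in S.items(): print(n,proj(c,o['eef_pos']+[0,0,.019]))
"
```

```text
[0.5543 0.0626 0.2511] [-0.9468 -0.106   0.2197]
top [[256.0524 203.8648]]
scene [[315.4085 177.421 ]]
```

View pics/k2.png

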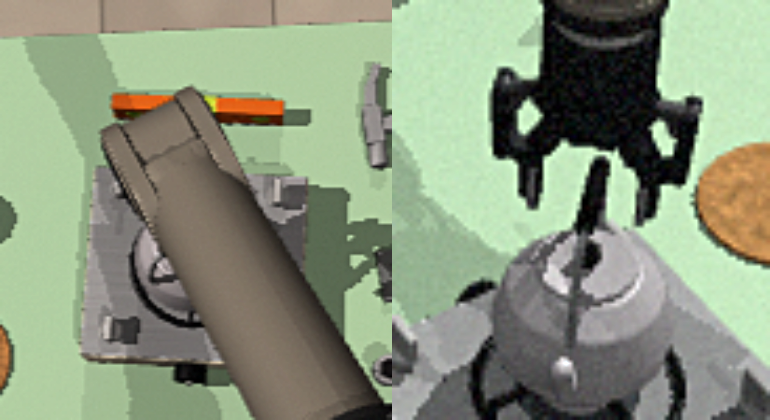

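The handle bar (593,190) is centred between the fingers (530 and 648), so I'll grip it and lift.

Request:
arm_command:
  commands: [0, 0, 0, 0, 0, 0, 0.1, 0, 0, 0, 0, 0, 0, 0.1, 0, 0, 0, 0, 0, 0, 0.0, 0, 0, 0, 0, 0, 0, 0.0, 0, 0, 0, 0, 0, 0, 0.0, 0, 0, 0, 0, 0, 0, 0.0, 0, 0, 0, 0, 0, 0, 0.0, 0, 0, 0, 0, 0, 0, 0.0]
  force: 80

```text
t: 3.7
eef_pos: [0.5559, 0.0648, 0.2535]
tool_rot: [0.001, 0.423, 0.906, 0.001]
contact_force: [1.4, 0.9, 5.7]
gripper_width: 0.131
grasp_force: 78.2
```

Request:
arm_command:
  commands: [0, 0, -0.01, 0, 0, 0, 0.0, 0, 0, -0.02, 0, 0, 0, 0.0, 0, 0, -0.035, 0, 0, 0, 0.0, 0, 0, -0.05, 0, 0, 0, 0.0, 0, 0, -0.06, 0, 0, 0, 0.0, 0, 0, -0.07, 0, 0, 0, 0.0, 0, 0, -0.07, 0, 0, 0, 0.0]

```text
t: 4.4
eef_pos: [0.5561, 0.0648, 0.3246]
tool_rot: [0.001, 0.423, 0.906, 0.001]
contact_force: [-0.1, 0.5, -6.5]
gripper_width: 0.132
grasp_force: 78.4
```

```bash
python3 -c "
from h import *
o=get_obs();print(o['contact_force'],o['torque'],o['joint_vel'],o['gripper_width']);print(goto(.4614,.3926,.322))"
```

```text
[-0.1291  0.4583 -6.5295] [ 0.0293 -0.0188  0.0074] [-0.0012  0.0163  0.0039  0.0332  0.0088 -0.0238 -0.0061] 0.13243973241786022
(array([0.3121, 0.1379, 0.0024]), array([0.1339, 0.0919, 0.0001]))
```

Request:
arm_command:
  commands: [0.02, 0.008, 0, 0, 0, 0, 0, 0.055, 0.024, 0, 0, 0, 0, 0, 0.095, 0.042, 0, 0, 0, 0, 0, 0.14, 0.062, 0, 0, 0, 0, 0, 0.185, 0.082, 0, 0, 0, 0, 0, 0.23, 0.102, 0, 0, 0, 0, 0, 0.265, 0.117, 0, 0, 0, 0, 0, 0.29, 0.128, 0, 0, 0, 0, 0]

```text
t: 5.2
eef_pos: [0.4651, 0.3721, 0.3224]
tool_rot: [-0.001, 0.421, 0.907, 0.0]
contact_force: [0.6, 0.4, -5.5]
gripper_width: 0.136
grasp_force: 78.3
```

Request:
arm_command:
  commands: [0.015, 0.007, 0, 0, 0, 0, 0, 0.022, 0.01, 0, 0, 0, 0, 0, 0.022, 0.01, 0, 0, 0, 0, 0, 0.022, 0.01, 0, 0, 0, 0, 0]

```text
t: 5.6
eef_pos: [0.4616, 0.3909, 0.3223]
tool_rot: [0.0, 0.424, 0.906, -0.001]
contact_force: [-0.2, -1.0, -5.9]
gripper_width: 0.132
grasp_force: 78.3
```

```bash
python3 -c "
from h import *
print(goto(.4614,.3926,.165))
S=shots()
im=np.hstack([cv2.resize(S['top']['img'][170:290,120:240],None,fx=3.3,fy=3.3),cv2.resize(S['scene']['img'][90:210,310:430],None,fx=3.3,fy=3.3)])
cv2.imwrite('pics/k3.png',cv2.convertScaleAbs(im[...,::-1],alpha=1.6))
"
```

```text
(array([0.0016, 0.0011, 0.1573]), array([-0.0586,  0.068 , -0.    ]))
```

View pics/k3.png

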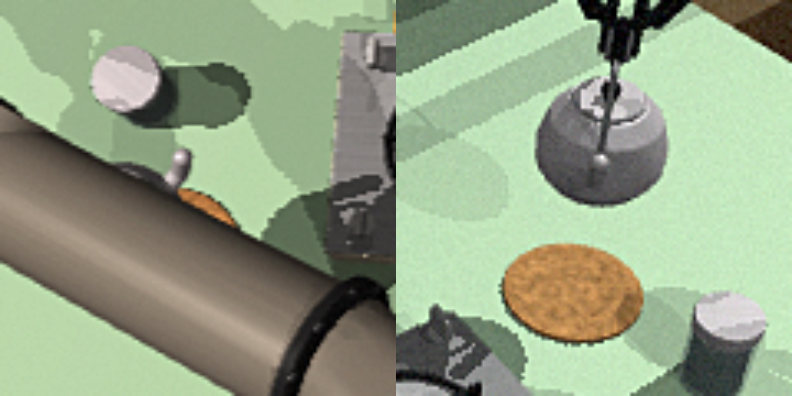

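The kettle hangs level above the mat (scene panel, kettle (600,145), mat (573,292)). I'll lower it now.

Request:
arm_command:
  commands: [0.001, 0.001, 0.02, 0, 0, 0, 0, 0.001, 0.001, 0.05, 0, 0, 0, 0, 0.001, 0.001, 0.085, 0, 0, 0, 0, 0.001, 0.001, 0.115, 0, 0, 0, 0, 0.001, 0.001, 0.138, 0, 0, 0, 0, 0.001, 0.001, 0.152, 0, 0, 0, 0, 0.001, 0.001, 0.158, 0, 0, 0, 0, 0.001, 0.001, 0.158, 0, 0, 0, 0]

```text
t: 6.5
eef_pos: [0.4613, 0.3933, 0.1647]
tool_rot: [-0.0, 0.423, 0.906, -0.0]
contact_force: [-0.1, -0.4, -4.6]
gripper_width: 0.135
grasp_force: 78.3
```

Request:
arm_command:
  commands: [0, 0, 0.001, 0, 0, 0, 0, 0, 0, 0.002, 0, 0, 0, 0, 0, 0, 0.003, 0, 0, 0, 0, 0, 0, 0.004, 0, 0, 0, 0, 0, 0, 0.005, 0, 0, 0, 0, 0, 0, 0.006, 0, 0, 0, 0, 0, 0, 0.006, 0, 0, 0, 0]

```text
t: 7.2
eef_pos: [0.4609, 0.3936, 0.1586]
tool_rot: [-0.0, 0.423, 0.906, -0.0]
contact_force: [0.2, 0.3, -6.7]
gripper_width: 0.136
grasp_force: 78.3
```

Request:
arm_command:
  commands: [0, 0, 0.001, 0, 0, 0, 0, 0, 0, 0.002, 0, 0, 0, 0, 0, 0, 0.003, 0, 0, 0, 0, 0, 0, 0.0035, 0, 0, 0, 0, 0, 0, 0.0035, 0, 0, 0, 0]

```text
t: 7.7
eef_pos: [0.4613, 0.3941, 0.1557]
tool_rot: [0.0, 0.423, 0.906, 0.001]
contact_force: [0.6, 0.5, -2.3]
gripper_width: 0.129
grasp_force: 78.7
```

Contact is starting. I'll go 1 mm further, release and rise.

Request:
arm_command:
  commands: [0, 0, 0.001, 0, 0, 0, 0, 0, 0, 0.0015, 0, 0, 0, 0, 0, 0, 0.0015, 0, 0, 0, 0]

```text
t: 8.0
eef_pos: [0.4622, 0.3949, 0.1554]
tool_rot: [0.001, 0.423, 0.906, 0.002]
contact_force: [1.7, 1.6, 4.7]
gripper_width: 0.135
grasp_force: 79.7
```

Request:
arm_command:
  commands: [0, 0, 0, 0, 0, 0, 0.3, 0, 0, 0, 0, 0, 0, 0.5, 0, 0, 0, 0, 0, 0, 0.7, 0, 0, 0, 0, 0, 0, 0.7, 0, 0, 0, 0, 0, 0, 0.7]

```text
t: 8.5
eef_pos: [0.4608, 0.3936, 0.1536]
tool_rot: [-0.0, 0.423, 0.906, -0.0]
contact_force: [-0.6, 0.2, -0.1]
gripper_width: 0.696
grasp_force: 0.0
```

Request:
arm_command:
  commands: [0, 0, -0.02, 0, 0, 0, 0.7, 0, 0, -0.05, 0, 0, 0, 0.7, 0, 0, -0.1, 0, 0, 0, 0.7, 0, 0, -0.15, 0, 0, 0, 0.6, 0, 0, -0.15, 0, 0, 0, 0.5]

```text
t: 9.0
eef_pos: [0.4625, 0.3971, 0.3114]
tool_rot: [0.002, 0.423, 0.906, 0.006]
contact_force: [0.5, 0.5, 0.3]
gripper_width: 0.502
grasp_force: 0.0
```

Request:
arm_command:
  commands: [-0.05, -0.02, 0, 0, 0, 0, 0.4, -0.1, -0.045, 0, 0, 0, 0, 0.4, -0.15, -0.065, 0, 0, 0, 0, 0.4, -0.2, -0.09, 0, 0, 0, 0, 0.4, -0.25, -0.11, 0, 0, 0, 0, 0.4, -0.3, -0.13, 0, 0, 0, 0, 0.4, -0.4, -0.2, 0, 0, 0, 0, 0.4, -0.5, -0.25, 0, 0, 0, 0, 0.4]

```text
t: 9.8
eef_pos: [0.5608, 0.0052, 0.3034]
tool_rot: [-0.0, 0.423, 0.906, -0.0]
contact_force: [0.3, -0.2, 0.3]
gripper_width: 0.403
grasp_force: 0.0
```

```bash
python3 -c "
from h import *
o=get_obs();print(o['eef_pos'],o['q'])
S=shots()
im=np.hstack([cv2.resize(S['top']['img'][165:285,140:310],None,fx=2.3,fy=2.3,interpolation=2),cv2.resize(S['scene']['img'][130:280,250:405],None,fx=2.6,fy=2.6,interpolation=2)[:276]]) if 0 else None
a=cv2.resize(S['top']['img'][165:275,145:310],None,fx=4,fy=4,interpolation=2);b=cv2.resize(S['scene']['img'][130:280,250:410],None,fx=4,fy=4,interpolation=2)
for n,i in(('a',a),('b',b)):cv2.imwrite('pics/s_%s.png'%n,cv2.convertScaleAbs(i[...,::-1],alpha=1.6))
"
```

```text
[0.5608 0.0052 0.3034] [ 0.4336  0.2991 -0.6832  1.7075  0.2006  1.2064  0.3973]
```

View pics/s_a.png

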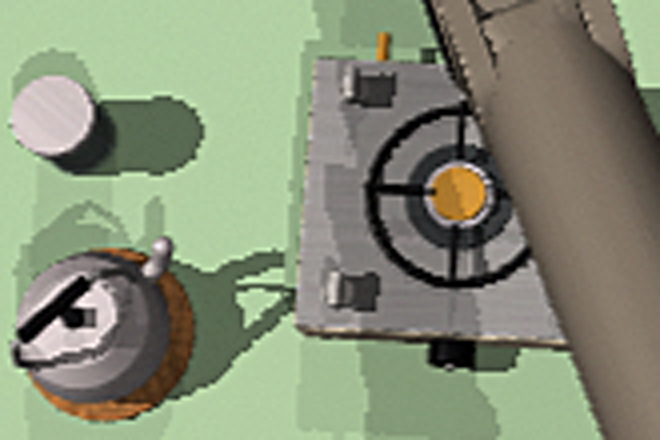

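View pics/s_b.png

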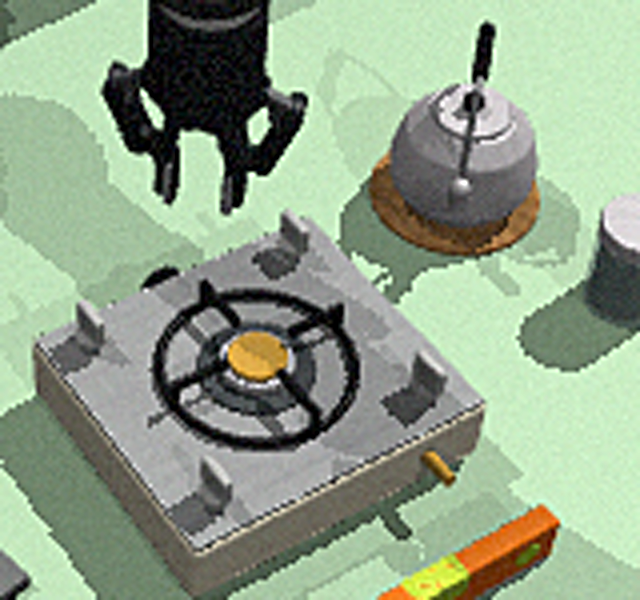

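Kettle stands on the mat; the four wings show in scene 4x crop at (90,320), (297,230), (434,372), (213,480). Fitting the hob.

```bash
cat > hob.py <<'E'
from h import *
S={n:read_camera(n) for n in("top","scene")}
f=lambda q,o:((q[0]+.5)/4-.5+o[0],(q[1]+.5)/4-.5+o[1])
res=[]
C=np.array([[.125,.14],[.125,-.14],[-.125,-.14],[-.125,.14]])
T={"top":[((223.4,178.9),0),((299.4,182.6),1),((296.1,251.1),2),((219.1,246.6),3)],
"scene":[(f((35,345),(250,130)),2),(f((193,552),(250,130)),1),(f((484,405),(250,130)),0)]}
def w(p):
    c,s=np.cos(p[2]),np.sin(p[2]);return lambda X:np.c_[X@[c,-s],X@[s,c]]+p[:2]
for n in T:
    r=least_squares(lambda p:np.concatenate([proj(S[n],np.r_[w(p)(C[k:k+1]*p[3])[0],.074])[0]-u for u,k in T[n]]),[.56,.06,-.1,1])
    print(n,r.x,np.degrees(r.x[2]),r.fun.round(2));res.append(r.x)
p=np.mean(res,0);print(p)
st=np.array([[-.092,.1],[-.092,-.1],[.092,.1],[.092,-.1]])
print("studs fl fr bl br",w(p)(st))
for q in((351,275),(357,72)):pass
for q in((297,218),(91,309),(432,356),(213,464)): print("scene wingtop",onplane(S["scene"],f(q,(250,130)),.113))
# joint check by wing silhouettes, burner cap
for n,b in (("top",(240,195,275,225)),("scene",(300,208,330,230))):
    i=S[n]["img"].astype(float);m=((i[...,0]-i[...,2])>60).astype(np.uint8);mm=np.zeros_like(m);mm[b[1]:b[3],b[0]:b[2]]=m[b[1]:b[3],b[0]:b[2]]
    k=cv2.moments(mm,True);print("cap",n,onplane(S[n],(k["m10"]/k["m00"],k["m01"]/k["m00"]),.095),k["m00"])
E
python3 hob.py
```

```text
top [ 0.5598  0.0604 -0.096   0.9815] -5.500990221058819 [ 0.29  0.31  0.03  0.3   0.47 -0.56 -0.78 -0.03]
scene [ 0.5624  0.0624 -0.1     0.9672] -5.730789010815046 [-0.11 -0.56  0.44  0.34 -0.36  0.19]
[ 0.5611  0.0614 -0.098   0.9743]
studs fl fr bl br [[ 0.4793  0.17  ]
 [ 0.4598 -0.0291]
 [ 0.6624  0.152 ]
 [ 0.6429 -0.0471]]
scene wingtop [0.4755 0.1775 0.113 ]
scene wingtop [ 0.4553 -0.022   0.113 ]
scene wingtop [0.6557 0.1617 0.113 ]
scene wingtop [ 0.6352 -0.0417  0.113 ]
cap top [0.5603 0.0606 0.095 ] 135.0
cap scene [0.5614 0.0636 0.095 ] 131.0
```

```bash
python3 -c "
from h import *
print(goto(.4783,.172,.16,174.4))"
```

```text
(array([0.1806, 0.0429, 0.1432]), array([ -0.0201,  -0.0456, -44.6526]))
```

Request:
arm_command:
  commands: [0.04, 0.01, 0.03, 0, 0, -8, 0.45, 0.08, 0.02, 0.06, 0, 0, -16, 0.45, 0.12, 0.03, 0.09, 0, 0, -24, 0.45, 0.15, 0.036, 0.115, 0, 0, -32, 0.45, 0.1806, 0.043, 0.13, 0, 0, -40, 0.45, 0.1806, 0.043, 0.143, 0, 0, -44.7, 0.45, 0.1806, 0.043, 0.143, 0, 0, -44.7, 0.45, 0.1806, 0.043, 0.143, 0, 0, -44.7, 0.45]

```text
t: 10.8
eef_pos: [0.4778, 0.1741, 0.161]
tool_rot: [-0.0, 0.047, 0.999, 0.0]
contact_force: [0.8, -0.0, 0.5]
gripper_width: 0.453
grasp_force: 0.0
```

```bash
python3 -c "
from h import *
print(goto(.4783,.172,.09,174.4),get_obs()['q'])
S=shots()
a=cv2.resize(S['top']['img'][180:270,190:290],None,fx=4,fy=4,interpolation=2);b=cv2.resize(S['scene']['img'][130:220,280:380],None,fx=4,fy=4,interpolation=2)
cv2.imwrite('pics/s2.png',cv2.convertScaleAbs(np.hstack([a,b])[...,::-1],alpha=1.6))
"
```

```text
(array([-0.0008, -0.0021,  0.0709]), array([ 0.0156, -0.0209,  0.1919])) [ 0.2308  0.4184 -0.8617  1.9743  0.396   0.9247  0.6437]
```

View pics/s2.png

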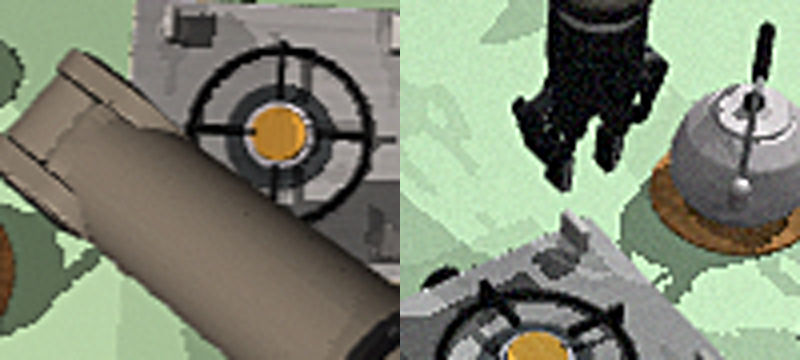

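```bash
python3 -c "
from h import *
c=read_camera('scene')
for P in ([.4778,.1741,.166],[.4778,.1741,.113],[.4783,.172,.113],[.4783-.016,.172+.0016,.113],[.4783+.016,.172-.0016,.113]):
    q=(proj(c,P)[0]-[280,130]+.5)*4-.5+[400,0];print(q)
i=c['img'][170:205,310:345];b=cv2.resize(i,None,fx=14,fy=14,interpolation=2)
cv2.imwrite('pics/s3.png',cv2.convertScaleAbs(b[...,::-1],alpha=1.6))
"
```

```text
[580.3553 175.027 ]
[575.6991 221.289 ]
[574.1852 222.6826]
[563.2663 211.1978]
[585.2411 234.3116]
```

View pics/s3.png

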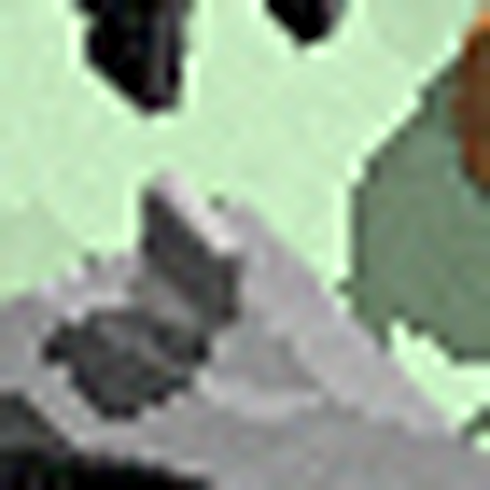

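Wing top is at (323.5,184.5), which agrees with the prediction within a pixel. Descending, gripping and pressing.

Request:
arm_command:
  commands: [-0.001, -0.003, 0.03, 0, 0, 0, 0.45, -0.001, -0.003, 0.055, 0, 0, 0, 0.45, -0.001, -0.003, 0.07, 0, 0, 0, 0.45, -0.001, -0.003, 0.07, 0, 0, 0, 0.45, -0.001, -0.003, 0.07, 0, 0, 0, 0, -0.001, -0.003, 0.07, 0, 0, 0, 0, -0.001, -0.003, 0.07, 0, 0, 0, 0, -0.001, -0.003, 0.07, 0, 0, 0, 0]
  force: 50

```text
t: 11.75
eef_pos: [0.4798, 0.1717, 0.0921]
tool_rot: [0.001, 0.047, 0.999, 0.001]
contact_force: [-0.2, 3.0, 4.0]
gripper_width: 0.108
grasp_force: 54.5
```

Request:
arm_command:
  commands: [0, 0, 0.003, 0, 0, 0, 0, 0, 0, 0.006, 0, 0, 0, 0, 0, 0, 0.009, 0, 0, 0, 0, 0, 0, 0.012, 0, 0, 0, 0, 0, 0, 0.012, 0, 0, 0, 0, 0, 0, 0.012, 0, 0, 0, 0]

```text
t: 12.35
eef_pos: [0.48, 0.1718, 0.0819]
tool_rot: [0.002, 0.047, 0.999, 0.0]
contact_force: [-8.1, -0.8, 29.2]
gripper_width: 0.108
grasp_force: 58.2
```

Request:
arm_command:
  commands: [0, 0, -0.001, 0, 0, 8, 0, 0, 0, -0.001, 0, 0, 16, 0, 0, 0, -0.001, 0, 0, 24, 0, 0, 0, -0.001, 0, 0, 32, 0, 0, 0, -0.001, 0, 0, 40, 0, 0, 0, -0.001, 0, 0, 45, 0, 0, 0, -0.001, 0, 0, 45, 0]

```text
t: 13.05
eef_pos: [0.4792, 0.1709, 0.082]
tool_rot: [0.001, 0.426, 0.905, 0.0]
contact_force: [-6.3, -0.7, 22.0]
gripper_width: 0.101
grasp_force: 57.1
```

Request:
arm_command:
  commands: [0, 0, 0, 0, 0, 8, 0, 0, 0, 0, 0, 0, 16, 0, 0, 0, 0, 0, 0, 24, 0, 0, 0, 0, 0, 0, 32, 0, 0, 0, 0, 0, 0, 40, 0, 0, 0, 0, 0, 0, 45, 0, 0, 0, 0, 0, 0, 45.5, 0, 0, 0, 0, 0, 0, 45.5, 0]

```text
t: 13.85
eef_pos: [0.4781, 0.1706, 0.0819]
tool_rot: [0.0, 0.742, 0.67, -0.001]
contact_force: [-9.7, -0.1, 25.1]
gripper_width: 0.105
grasp_force: 57.7
```

```bash
python3 -c "
from h import *
o=get_obs();print(o['eef_pos'],o['contact_force'],o['torque'],goto(0,0,0,84.4)[1])"
```

```text
[0.4781 0.1706 0.0819] [-9.7228 -0.0653 25.1231] [-0.2789  2.2656  0.0265] [-0.0063  0.0728 -0.251 ]
```

Request:
arm_command:
  commands: [0, 0, 0, 0, 0, 0, 0.4, 0, 0, 0, 0, 0, 0, 0.45, 0, 0, 0, 0, 0, 0, 0.45, 0, 0, -0.03, 0, 0, 0, 0.45, 0, 0, -0.07, 0, 0, 0, 0.45, 0, 0, -0.075, 0, 0, 0, 0.45]

```text
t: 14.45
eef_pos: [0.4809, 0.1712, 0.1585]
tool_rot: [0.001, 0.742, 0.67, 0.003]
contact_force: [-0.6, 1.7, 0.8]
gripper_width: 0.447
grasp_force: 0.0
```

```bash
python3 -c "
from h import *
print(goto(.4592,-.0283,.155,174.4))
c=read_camera('scene')
i=c['img'][165:225,295:375];b=cv2.resize(i,None,fx=9,fy=9,interpolation=2)
cv2.imwrite('pics/s4.png',cv2.convertScaleAbs(b[...,::-1],alpha=1.6))
"
```

```text
(array([-0.2007, -0.0012,  0.003 ]), array([  0.3584,   0.1303, -90.2795]))
```

View pics/s4.png

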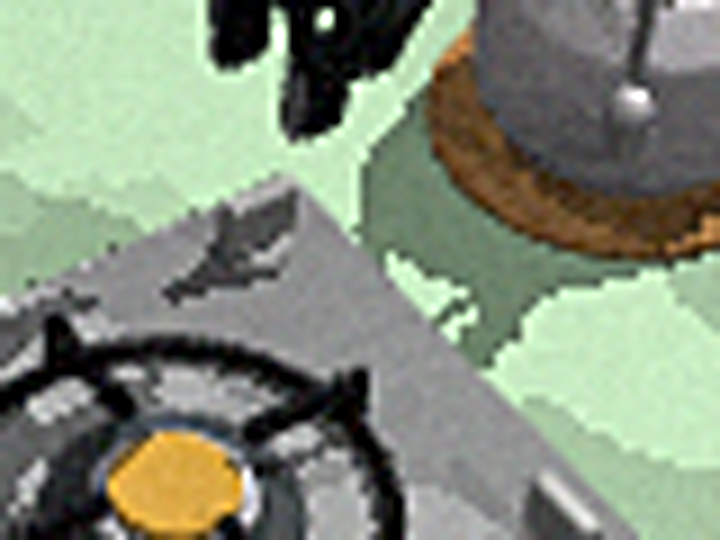

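Wing fl now lies across and lower, at (260,210), so it is caught. Next is fr.

Request:
arm_command:
  commands: [-0.03, 0, 0.003, 0, 0, -8, 0.45, -0.07, 0, 0.003, 0, 0, -16, 0.45, -0.11, 0, 0.003, 0, 0, -24, 0.45, -0.15, -0.001, 0.003, 0, 0, -32, 0.45, -0.18, -0.001, 0.003, 0, 0, -40, 0.45, -0.2, -0.001, 0.003, 0, 0, -48, 0.45, -0.2, -0.001, 0.003, 0, 0, -56, 0.45, -0.2, -0.001, 0.003, 0, 0, -60, 0.45]

```text
t: 15.3
eef_pos: [0.4562, -0.0299, 0.1505]
tool_rot: [-0.001, 0.307, 0.952, -0.0]
contact_force: [-0.2, 0.8, 0.4]
gripper_width: 0.449
grasp_force: 0.0
```

Request:
arm_command:
  commands: [0, 0, 0, 0, 0, -8, 0.45, 0, 0, 0, 0, 0, -16, 0.45, 0, 0, 0, 0, 0, -24, 0.45, 0, 0, 0, 0, 0, -30, 0.45, 0, 0, 0, 0, 0, -30, 0.45, 0, 0, 0, 0, 0, -30, 0.45]

```text
t: 15.9
eef_pos: [0.4567, -0.0288, 0.151]
tool_rot: [-0.001, 0.053, 0.999, 0.0]
contact_force: [-0.2, 0.5, -0.0]
gripper_width: 0.45
grasp_force: 0.0
```

```bash
python3 -c "
from h import *
o=get_obs();print(o['eef_pos'],o['q'],goto(.4592,-.0283,.09,174.4))
"
```

```text
[ 0.4567 -0.0288  0.151 ] [ 0.5117  0.2968 -0.6723  2.1001  0.2502  0.824   1.1544] (array([-0.0025,  0.0007,  0.0609]), array([ 0.0046, -0.0958, -0.4352]))
```

Request:
arm_command:
  commands: [-0.002, 0.001, 0.03, 0, 0, -0.4, 0.45, -0.002, 0.001, 0.05, 0, 0, -0.4, 0.45, -0.002, 0.001, 0.06, 0, 0, -0.4, 0.45, -0.002, 0.001, 0.06, 0, 0, -0.4, 0.45, -0.002, 0.001, 0.06, 0, 0, -0.4, 0, -0.002, 0.001, 0.06, 0, 0, -0.4, 0, -0.002, 0.001, 0.06, 0, 0, -0.4, 0, -0.002, 0.001, 0.06, 0, 0, -0.4, 0]

```text
t: 16.7
eef_pos: [0.4603, -0.0272, 0.0927]
tool_rot: [0.001, 0.048, 0.999, 0.0]
contact_force: [-0.5, 3.5, 4.1]
gripper_width: 0.102
grasp_force: 54.7
```

Request:
arm_command:
  commands: [0, 0, 0.003, 0, 0, 0, 0, 0, 0, 0.006, 0, 0, 0, 0, 0, 0, 0.009, 0, 0, 0, 0, 0, 0, 0.0115, 0, 0, 0, 0, 0, 0, 0.0115, 0, 0, 0, 0, 0, 0, 0.0115, 0, 0, 0, 0]

```text
t: 17.3
eef_pos: [0.4605, -0.0272, 0.0826]
tool_rot: [0.001, 0.047, 0.999, -0.001]
contact_force: [-7.2, 2.9, 28.6]
gripper_width: 0.103
grasp_force: 58.2
```

Bottomed the same way; turning.

Request:
arm_command:
  commands: [0, 0, -0.001, 0, 0, 8, 0, 0, 0, -0.001, 0, 0, 16, 0, 0, 0, -0.001, 0, 0, 24, 0, 0, 0, -0.001, 0, 0, 32, 0, 0, 0, -0.001, 0, 0, 40, 0, 0, 0, -0.001, 0, 0, 45, 0, 0, 0, -0.001, 0, 0, 45, 0]

```text
t: 18.0
eef_pos: [0.4598, -0.0281, 0.0827]
tool_rot: [0.001, 0.427, 0.904, -0.0]
contact_force: [-4.1, -0.1, 17.2]
gripper_width: 0.099
grasp_force: 56.4
```

Request:
arm_command:
  commands: [0, 0, 0, 0, 0, 8, 0, 0, 0, 0, 0, 0, 16, 0, 0, 0, 0, 0, 0, 24, 0, 0, 0, 0, 0, 0, 32, 0, 0, 0, 0, 0, 0, 40, 0, 0, 0, 0, 0, 0, 45, 0, 0, 0, 0, 0, 0, 45, 0, 0, 0, 0, 0, 0, 45, 0]

```text
t: 18.8
eef_pos: [0.4589, -0.0283, 0.0826]
tool_rot: [0.0, 0.74, 0.672, -0.001]
contact_force: [-7.4, 1.3, 21.2]
gripper_width: 0.106
grasp_force: 57.0
```

Request:
arm_command:
  commands: [0, 0, 0, 0, 0, 0, 0.4, 0, 0, 0, 0, 0, 0, 0.45, 0, 0, 0, 0, 0, 0, 0.45, 0, 0, -0.03, 0, 0, 0, 0.45, 0, 0, -0.07, 0, 0, 0, 0.45, 0, 0, -0.075, 0, 0, 0, 0.45]

```text
t: 19.4
eef_pos: [0.4621, -0.0278, 0.1599]
tool_rot: [0.002, 0.74, 0.673, 0.002]
contact_force: [0.8, -0.2, 0.1]
gripper_width: 0.449
grasp_force: 0.0
```

```bash
python3 -c "
from h import *
o=get_obs();print(o['eef_pos'],o['q'],goto(.6425,-.0455,.155,174.4))
"
```

```text
[ 0.4621 -0.0278  0.1599] [ 0.1625  0.2328 -0.2695  2.1075  0.0864  0.8046 -0.2552] (array([-0.0004,  0.1812,  0.0061]), array([  0.3271,   0.2768, -89.8742]))
```

Request:
arm_command:
  commands: [0, 0.03, 0.003, 0, 0, -8, 0.45, 0, 0.07, 0.003, 0, 0, -16, 0.45, 0, 0.11, 0.003, 0, 0, -24, 0.45, 0, 0.15, 0.003, 0, 0, -32, 0.45, 0, 0.175, 0.003, 0, 0, -40, 0.45, 0, 0.1835, 0.003, 0, 0, -48, 0.45, 0, 0.1835, 0.003, 0, 0, -56, 0.45, 0, 0.1835, 0.003, 0, 0, -60, 0.45]

```text
t: 20.2
eef_pos: [0.6421, -0.0455, 0.1519]
tool_rot: [-0.001, 0.302, 0.953, -0.0]
contact_force: [0.8, -0.2, -0.4]
gripper_width: 0.45
grasp_force: 0.0
```

Request:
arm_command:
  commands: [0, 0, 0, 0, 0, -8, 0.45, 0, 0, 0, 0, 0, -16, 0.45, 0, 0, 0, 0, 0, -24, 0.45, 0, 0, 0, 0, 0, -30, 0.45, 0, 0, 0, 0, 0, -30, 0.45, 0, 0, 0, 0, 0, -30, 0.45]

```text
t: 20.8
eef_pos: [0.6419, -0.0455, 0.1526]
tool_rot: [-0.0, 0.049, 0.999, 0.0]
contact_force: [0.6, 0.1, -0.2]
gripper_width: 0.45
grasp_force: 0.0
```

```bash
python3 -c "
from h import *
o=get_obs();print(o['eef_pos'],o['q'],goto(.6425,-.0455,.09,174.4))
"
```

```text
[ 0.6419 -0.0455  0.1526] [ 0.3688  0.5651 -0.5523  1.6764  0.3403  0.9983  1.1715] (array([-0.0007,  0.    ,  0.0626]), array([ 0.0095, -0.0515, -0.0413]))
```

Request:
arm_command:
  commands: [0, 0, 0.03, 0, 0, 0, 0.45, 0, 0, 0.052, 0, 0, 0, 0.45, 0, 0, 0.062, 0, 0, 0, 0.45, 0, 0, 0.062, 0, 0, 0, 0.45, 0, 0, 0.062, 0, 0, 0, 0, 0, 0, 0.062, 0, 0, 0, 0, 0, 0, 0.062, 0, 0, 0, 0, 0, 0, 0.062, 0, 0, 0, 0]

```text
t: 21.6
eef_pos: [0.6432, -0.0449, 0.0927]
tool_rot: [0.001, 0.048, 0.999, 0.0]
contact_force: [0.3, 1.6, 4.0]
gripper_width: 0.102
grasp_force: 54.3
```

Request:
arm_command:
  commands: [0, 0, 0.003, 0, 0, 0, 0, 0, 0, 0.006, 0, 0, 0, 0, 0, 0, 0.009, 0, 0, 0, 0, 0, 0, 0.0115, 0, 0, 0, 0, 0, 0, 0.0115, 0, 0, 0, 0, 0, 0, 0.0115, 0, 0, 0, 0]

```text
t: 22.2
eef_pos: [0.6433, -0.0449, 0.0826]
tool_rot: [0.001, 0.048, 0.999, -0.0]
contact_force: [-5.2, 0.7, 16.6]
gripper_width: 0.104
grasp_force: 56.4
```

Request:
arm_command:
  commands: [0, 0, 0, 0, 0, 8, 0, 0, 0, 0, 0, 0, 16, 0, 0, 0, 0, 0, 0, 24, 0, 0, 0, 0, 0, 0, 32, 0, 0, 0, 0, 0, 0, 40, 0, 0, 0, 0, 0, 0, 45, 0, 0, 0, 0, 0, 0, 45, 0]

```text
t: 22.9
eef_pos: [0.6429, -0.0456, 0.0826]
tool_rot: [0.001, 0.428, 0.904, -0.0]
contact_force: [-5.9, -1.1, 16.5]
gripper_width: 0.105
grasp_force: 56.4
```

Request:
arm_command:
  commands: [0, 0, 0, 0, 0, 8, 0, 0, 0, 0, 0, 0, 16, 0, 0, 0, 0, 0, 0, 24, 0, 0, 0, 0, 0, 0, 32, 0, 0, 0, 0, 0, 0, 40, 0, 0, 0, 0, 0, 0, 45, 0, 0, 0, 0, 0, 0, 45, 0, 0, 0, 0, 0, 0, 45, 0]

```text
t: 23.7
eef_pos: [0.6421, -0.0459, 0.0826]
tool_rot: [0.001, 0.74, 0.672, -0.0]
contact_force: [-7.9, -0.4, 20.2]
gripper_width: 0.099
grasp_force: 56.8
```

Request:
arm_command:
  commands: [0, 0, 0, 0, 0, 0, 0.4, 0, 0, 0, 0, 0, 0, 0.45, 0, 0, 0, 0, 0, 0, 0.45, 0, 0, -0.03, 0, 0, 0, 0.45, 0, 0, -0.07, 0, 0, 0, 0.45, 0, 0, -0.075, 0, 0, 0, 0.45]

```text
t: 24.3
eef_pos: [0.645, -0.0452, 0.1592]
tool_rot: [0.002, 0.74, 0.673, 0.003]
contact_force: [0.5, 0.5, 0.6]
gripper_width: 0.447
grasp_force: 0.0
```

```bash
python3 -c "
from h import *
o=get_obs();print(o['eef_pos'],o['q'],goto(.662,.1538,.155,174.4))
"
```

```text
[ 0.645  -0.0452  0.1592] [ 0.0799  0.5023 -0.1457  1.692   0.0866  0.9464 -0.1937] (array([ 0.1997, -0.002 ,  0.0044]), array([  0.3553,   0.2877, -89.8673]))
```

Request:
arm_command:
  commands: [0.03, 0, 0.003, 0, 0, -8, 0.45, 0.07, 0, 0.003, 0, 0, -16, 0.45, 0.11, 0, 0.003, 0, 0, -24, 0.45, 0.15, 0, 0.003, 0, 0, -32, 0.45, 0.18, 0, 0.003, 0, 0, -40, 0.45, 0.2, 0, 0.003, 0, 0, -48, 0.45, 0.2, 0, 0.003, 0, 0, -56, 0.45, 0.2, 0, 0.003, 0, 0, -60, 0.45]

```text
t: 25.1
eef_pos: [0.6605, 0.155, 0.1506]
tool_rot: [-0.001, 0.301, 0.954, -0.0]
contact_force: [-0.8, -0.2, 0.0]
gripper_width: 0.448
grasp_force: 0.0
```

Request:
arm_command:
  commands: [0, 0, 0, 0, 0, -8, 0.45, 0, 0, 0, 0, 0, -16, 0.45, 0, 0, 0, 0, 0, -24, 0.45, 0, 0, 0, 0, 0, -30, 0.45, 0, 0, 0, 0, 0, -30, 0.45, 0, 0, 0, 0, 0, -30, 0.45]

```text
t: 25.7
eef_pos: [0.6609, 0.1536, 0.1511]
tool_rot: [-0.0, 0.049, 0.999, -0.0]
contact_force: [-0.3, 0.2, 0.0]
gripper_width: 0.449
grasp_force: 0.0
```

```bash
python3 -c "
from h import *
o=get_obs();print(o['eef_pos'],o['q'],goto(.662,.1538,.09,174.4))
"
```

```text
[0.6609 0.1536 0.1511] [ 0.0386  0.615  -0.5254  1.5879  0.3432  1.0329  0.8875] (array([-0.0011,  0.0003,  0.0611]), array([-0.0059, -0.0567, -0.0282]))
```

Request:
arm_command:
  commands: [0, 0, 0.03, 0, 0, 0, 0.45, 0, 0, 0.05, 0, 0, 0, 0.45, 0, 0, 0.06, 0, 0, 0, 0.45, 0, 0, 0.061, 0, 0, 0, 0.45, 0, 0, 0.061, 0, 0, 0, 0, 0, 0, 0.061, 0, 0, 0, 0, 0, 0, 0.061, 0, 0, 0, 0, 0, 0, 0.061, 0, 0, 0, 0]

```text
t: 26.5
eef_pos: [0.662, 0.1543, 0.0922]
tool_rot: [0.001, 0.048, 0.999, 0.0]
contact_force: [-0.9, -0.4, 4.3]
gripper_width: 0.1
grasp_force: 54.0
```

Request:
arm_command:
  commands: [0, 0, 0.003, 0, 0, 0, 0, 0, 0, 0.006, 0, 0, 0, 0, 0, 0, 0.009, 0, 0, 0, 0, 0, 0, 0.0115, 0, 0, 0, 0, 0, 0, 0.0115, 0, 0, 0, 0, 0, 0, 0.0115, 0, 0, 0, 0]

```text
t: 27.1
eef_pos: [0.6621, 0.1543, 0.082]
tool_rot: [0.001, 0.048, 0.999, 0.0]
contact_force: [-4.2, -0.9, 14.3]
gripper_width: 0.102
grasp_force: 55.6
```

Request:
arm_command:
  commands: [0, 0, 0, 0, 0, 8, 0, 0, 0, 0, 0, 0, 16, 0, 0, 0, 0, 0, 0, 24, 0, 0, 0, 0, 0, 0, 32, 0, 0, 0, 0, 0, 0, 40, 0, 0, 0, 0, 0, 0, 45, 0, 0, 0, 0, 0, 0, 45, 0]

```text
t: 27.8
eef_pos: [0.6619, 0.1539, 0.0821]
tool_rot: [0.001, 0.427, 0.904, 0.0]
contact_force: [-4.6, -2.0, 15.5]
gripper_width: 0.109
grasp_force: 55.7
```

Request:
arm_command:
  commands: [0, 0, 0, 0, 0, 8, 0, 0, 0, 0, 0, 0, 16, 0, 0, 0, 0, 0, 0, 24, 0, 0, 0, 0, 0, 0, 32, 0, 0, 0, 0, 0, 0, 40, 0, 0, 0, 0, 0, 0, 45, 0, 0, 0, 0, 0, 0, 45, 0, 0, 0, 0, 0, 0, 45, 0]

```text
t: 28.6
eef_pos: [0.6615, 0.1538, 0.082]
tool_rot: [0.0, 0.74, 0.673, 0.0]
contact_force: [-5.9, -2.2, 16.5]
gripper_width: 0.098
grasp_force: 55.9
```

Request:
arm_command:
  commands: [0, 0, 0, 0, 0, 0, 0.4, 0, 0, 0, 0, 0, 0, 0.45, 0, 0, 0, 0, 0, 0, 0.45, 0, 0, -0.03, 0, 0, 0, 0.45, 0, 0, -0.07, 0, 0, 0, 0.45, 0, 0, -0.12, 0, 0, 0, 0.6, 0, 0, -0.16, 0, 0, 0, 0.7, 0, 0, -0.19, 0, 0, 0, 0.8]

```text
t: 29.4
eef_pos: [0.6616, 0.154, 0.2722]
tool_rot: [0.0, 0.74, 0.673, 0.001]
contact_force: [0.6, 0.3, -0.1]
gripper_width: 0.799
grasp_force: 0.0
```

```bash
python3 -c "
from h import *
o=get_obs();print(o['eef_pos'],o['q'],goto(.46,-.05,.27,130))
"
```

```text
[0.6616 0.154  0.2722] [-0.2332  0.4567 -0.1253  1.4913  0.0593  1.1949 -0.4627] (array([-0.2223, -0.1813,  0.0016]), array([  0.1453,  -0.0058, -45.458 ]))
```

```bash
python3 -c "
from h import *
print(goto(.4611,.3938,.272,130.1))
"
```

```text
(array([ 0.2196, -0.2224, -0.    ]), array([  0.1453,  -0.0057, -45.558 ]))
```

Request:
arm_command:
  commands: [0.03, -0.03, 0, 0, 0, -8, 0.8, 0.06, -0.06, 0, 0, 0, -16, 0.8, 0.09, -0.09, 0, 0, 0, -24, 0.8, 0.12, -0.12, 0, 0, 0, -32, 0.8, 0.15, -0.15, 0, 0, 0, -40, 0.8, 0.18, -0.18, 0, 0, 0, -45.5, 0.8, 0.21, -0.21, 0, 0, 0, -45.5, 0.8, 0.22, -0.222, 0, 0, 0, -45.5, 0.8]

```text
t: 30.2
eef_pos: [0.4567, 0.3981, 0.2691]
tool_rot: [-0.001, 0.419, 0.908, 0.0]
contact_force: [-1.0, 0.7, -0.4]
gripper_width: 0.798
grasp_force: 0.0
```

Request:
arm_command:
  commands: [0, 0, 0, 0, 0, 0, 0.8, 0, 0, 0, 0, 0, 0, 0.8, 0, 0, 0, 0, 0, 0, 0.8]

```text
t: 30.5
eef_pos: [0.4627, 0.3921, 0.2689]
tool_rot: [0.0, 0.424, 0.906, -0.0]
contact_force: [0.4, 0.2, -1.0]
gripper_width: 0.805
grasp_force: 0.0
```

```bash
python3 -c "
from h import *
print(goto(.4611,.3938,.1545,130.1))
S=shots()
c=S['scene'];i=c['img'][85:285,245:445]
a=cv2.resize(i,None,fx=3,fy=3,interpolation=2)
st=dict(fl=(.479,.171),fr=(.4597,-.028),br=(.6427,-.0455),bl=(.6618,.154))
t=[]
for n,c2 in S.items():
  for k,p in st.items():
    u=np.round(proj(c2,[*p,.1])[0]).astype(int);t.append(cv2.resize(c2['img'][u[1]-12:u[1]+12,u[0]-8:u[0]+8],None,fx=6,fy=6,interpolation=2))
T=np.vstack([np.hstack(t[4:6]),np.hstack(t[6:8]),np.hstack(t[0:2]),np.hstack(t[2:4])])[:600]
cv2.imwrite('pics/f1.png',cv2.convertScaleAbs(np.hstack([a,T])[...,::-1],alpha=1.7))
"
```

```text
(array([ 0.0025, -0.0001,  0.1144]), array([-0.0281,  0.0694, -0.2387]))Traceback (most recent call last):
  File "<string>", line 13, in <module>
    cv2.imwrite('pics/f1.png',cv2.convertScaleAbs(np.hstack([a,T])[...,::-1],alpha=1.7))
                                                  ~~~~~~~~~^^^^^^^
    return _nx.concatenate(arrs, 1, dtype=dtype, casting=casting)
           ~~~~~~~~~~~~~~~^^^^^^^^^^^^^^^^^^^^^^^^^^^^^^^^^^^^^^^
ValueError: all the input array dimensions except for the concatenation axis must match exactly, but along dimension 0, the array at index 0 has size 600 and the array at index 1 has size 576
```

```bash
python3 -c "
from h import *
S=shots()
c=S['scene'];i=c['img'][85:277,245:437]
a=cv2.resize(i,None,fx=3,fy=3,interpolation=2)
st=dict(fl=(.479,.171),fr=(.4597,-.028),br=(.6427,-.0455),bl=(.6618,.154))
t=[]
for n,c2 in S.items():
  for k,p in st.items():
    u=np.round(proj(c2,[*p,.1])[0]).astype(int);t.append(cv2.resize(c2['img'][u[1]-12:u[1]+12,u[0]-8:u[0]+8],None,fx=6,fy=6,interpolation=2))
T=np.vstack([np.hstack(t[4:6]),np.hstack(t[6:8]),np.hstack(t[0:2]),np.hstack(t[2:4])])
cv2.imwrite('pics/f1.png',cv2.convertScaleAbs(np.hstack([a,T])[...,::-1],alpha=1.7))
"
```

```text
(no output)
```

View pics/f1.png

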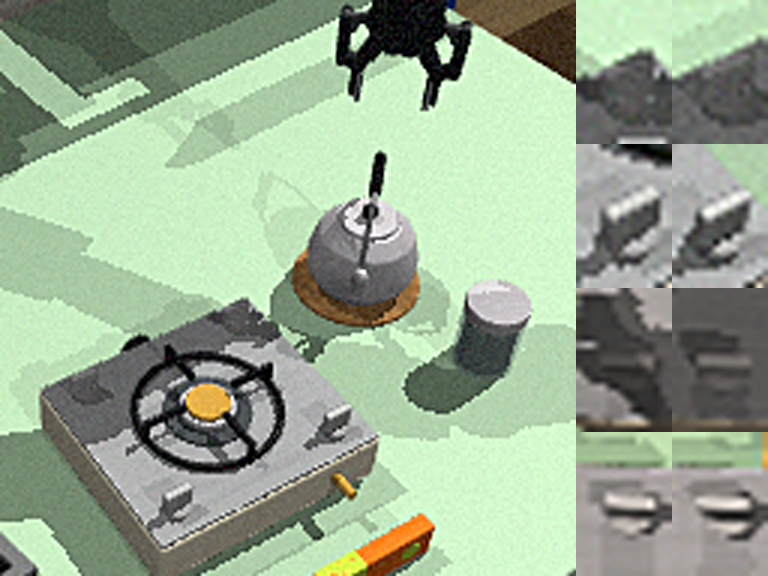

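All four wings lie across the hob: near pair dark in shadow, far pair at (176,498) and (333,425). I'll fetch the kettle.

Request:
arm_command:
  commands: [0.002, 0, 0.04, 0, 0, 0, 0.8, 0.002, 0, 0.075, 0, 0, 0, 0.8, 0.002, 0, 0.1, 0, 0, 0, 0.8, 0.002, 0, 0.114, 0, 0, 0, 0.8, 0.002, 0, 0.114, 0, 0, 0, 0.8]

```text
t: 31.2
eef_pos: [0.4593, 0.3943, 0.1535]
tool_rot: [-0.001, 0.423, 0.906, -0.002]
contact_force: [0.2, -0.5, -0.0]
gripper_width: 0.802
grasp_force: 0.0
```

Request:
arm_command:
  commands: [0, 0, 0, 0, 0, 0, 0, 0, 0, 0, 0, 0, 0, 0, 0, 0, 0, 0, 0, 0, 0, 0, 0, 0, 0, 0, 0, 0, 0, 0, 0, 0, 0, 0, 0, 0, 0, 0, 0, 0, 0, 0]
  force: 80

```text
t: 31.8
eef_pos: [0.4607, 0.3964, 0.1565]
tool_rot: [0.001, 0.422, 0.906, 0.001]
contact_force: [2.0, 0.8, 5.6]
gripper_width: 0.137
grasp_force: 78.2
```

Request:
arm_command:
  commands: [0, 0, -0.015, 0, 0, 0, 0, 0, 0, -0.04, 0, 0, 0, 0, 0, 0, -0.08, 0, 0, 0, 0, 0, 0, -0.12, 0, 0, 0, 0, 0, 0, -0.15, 0, 0, 0, 0, 0, 0, -0.168, 0, 0, 0, 0, 0, 0, -0.17, 0, 0, 0, 0, 0, 0, -0.17, 0, 0, 0, 0]

```text
t: 32.6
eef_pos: [0.4591, 0.3948, 0.3244]
tool_rot: [-0.0, 0.422, 0.906, -0.001]
contact_force: [-0.3, -0.3, -6.3]
gripper_width: 0.135
grasp_force: 78.6
```

```bash
python3 -c "
from h import *
o=get_obs();print(o['eef_pos'],o['contact_force'])
print(goto(.5608,.0629,.326,130.1))
"
```

```text
[0.4591 0.3948 0.3244] [-0.3444 -0.2613 -6.2761]
(array([-0.3195, -0.1357, -0.0013]), array([-0.1178,  0.015 , -0.0513]))
```

Request:
arm_command:
  commands: [-0.02, -0.009, 0, 0, 0, 0, 0, -0.055, -0.024, 0, 0, 0, 0, 0, -0.095, -0.041, 0, 0, 0, 0, 0, -0.14, -0.06, 0, 0, 0, 0, 0, -0.185, -0.079, 0, 0, 0, 0, 0, -0.23, -0.098, 0, 0, 0, 0, 0, -0.27, -0.115, 0, 0, 0, 0, 0, -0.3, -0.127, 0, 0, 0, 0, 0]

```text
t: 33.4
eef_pos: [0.5548, 0.0796, 0.3228]
tool_rot: [-0.001, 0.424, 0.906, -0.002]
contact_force: [0.5, -1.0, -5.0]
gripper_width: 0.134
grasp_force: 78.6
```

Request:
arm_command:
  commands: [-0.012, -0.005, 0, 0, 0, 0, 0, -0.019, -0.008, 0, 0, 0, 0, 0, -0.019, -0.008, 0, 0, 0, 0, 0, -0.019, -0.008, 0.01, 0, 0, 0, 0, -0.019, -0.008, 0.03, 0, 0, 0, 0, -0.019, -0.008, 0.045, 0, 0, 0, 0, -0.019, -0.008, 0.05, 0, 0, 0, 0, -0.019, -0.008, 0.05, 0, 0, 0, 0]

```text
t: 34.2
eef_pos: [0.5607, 0.0657, 0.2741]
tool_rot: [-0.001, 0.421, 0.907, -0.0]
contact_force: [0.1, 0.8, -6.1]
gripper_width: 0.139
grasp_force: 78.5
```

```bash
python3 -c "
from h import *
o=get_obs();print(o['eef_pos'],o['contact_force'])
print(goto(.5608,.0629,.259,130.1))
"
```

```text
[0.5607 0.0657 0.2741] [ 0.0736  0.7977 -6.1022]
(array([-0.0022, -0.0017,  0.0151]), array([-0.0982, -0.0889,  0.0621]))
```

Request:
arm_command:
  commands: [-0.002, -0.002, 0.005, 0, 0, 0, 0, -0.002, -0.002, 0.01, 0, 0, 0, 0, -0.002, -0.002, 0.014, 0, 0, 0, 0, -0.002, -0.002, 0.016, 0, 0, 0, 0, -0.002, -0.002, 0.017, 0, 0, 0, 0, -0.002, -0.002, 0.017, 0, 0, 0, 0]

```text
t: 34.8
eef_pos: [0.5615, 0.0616, 0.2583]
tool_rot: [-0.0, 0.422, 0.906, 0.0]
contact_force: [-0.2, -0.3, -5.5]
gripper_width: 0.136
grasp_force: 78.6
```

Request:
arm_command:
  commands: [0, 0, 0.001, 0, 0, 0, 0, 0, 0, 0.002, 0, 0, 0, 0, 0, 0, 0.002, 0, 0, 0, 0, 0, 0, 0.002, 0, 0, 0, 0]

```text
t: 35.2
eef_pos: [0.5615, 0.0616, 0.2563]
tool_rot: [0.0, 0.422, 0.906, 0.0]
contact_force: [-0.3, 0.0, -4.9]
gripper_width: 0.131
grasp_force: 78.6
```

Request:
arm_command:
  commands: [0, 0, 0.001, 0, 0, 0, 0, 0, 0, 0.002, 0, 0, 0, 0, 0, 0, 0.002, 0, 0, 0, 0, 0, 0, 0.002, 0, 0, 0, 0]

```text
t: 35.6
eef_pos: [0.5617, 0.0618, 0.2546]
tool_rot: [0.0, 0.422, 0.906, 0.0]
contact_force: [0.2, 0.4, -3.9]
gripper_width: 0.134
grasp_force: 78.8
```

Request:
arm_command:
  commands: [0, 0, 0.001, 0, 0, 0, 0, 0, 0, 0.001, 0, 0, 0, 0, 0, 0, 0.001, 0, 0, 0, 0]

```text
t: 35.9
eef_pos: [0.5621, 0.062, 0.2544]
tool_rot: [0.001, 0.422, 0.906, 0.001]
contact_force: [-0.2, 1.7, 5.5]
gripper_width: 0.132
grasp_force: 79.7
```

Seated. Release, rise, and swing clear; then look again at sockets and tray.

Request:
arm_command:
  commands: [0, 0, 0, 0, 0, 0, 0.3, 0, 0, 0, 0, 0, 0, 0.5, 0, 0, 0, 0, 0, 0, 0.7, 0, 0, 0, 0, 0, 0, 0.7, 0, 0, -0.02, 0, 0, 0, 0.7, 0, 0, -0.05, 0, 0, 0, 0.7, 0, 0, -0.09, 0, 0, 0, 0.7, 0, 0, -0.09, 0, 0, 0, 0.7]

```text
t: 36.7
eef_pos: [0.564, 0.0622, 0.3489]
tool_rot: [0.004, 0.422, 0.906, 0.003]
contact_force: [0.1, 0.2, -0.5]
gripper_width: 0.699
grasp_force: 0.0
```

Request:
arm_command:
  commands: [0.04, 0.02, 0, 0, 0, 0, 0.9, 0.08, 0.04, 0, 0, 0, 0, 0.9, 0.12, 0.05, 0, 0, 0, 0, 0.9, 0.16, 0.07, 0, 0, 0, 0, 0.9, 0.2, 0.085, 0, 0, 0, 0, 0.9, 0.2, 0.085, 0, 0, 0, 0, 0.9]

```text
t: 37.3
eef_pos: [0.4942, 0.2765, 0.3431]
tool_rot: [-0.001, 0.417, 0.909, 0.001]
contact_force: [0.0, -0.0, 0.2]
gripper_width: 0.898
grasp_force: 0.0
```

```bash
cat > m3.py <<'E'
from m2 import *
S=shots();M={n:g(c) for n,c in S.items()}
for d,h,p0 in((.038,.038,(.4197,-.1783)),(.032,.036,(.4484,-.3224)),(.044,.040,(.4404,-.377))):
    r=[fit1(S[n],M[n],np.array(p0),d,h) for n in S]
    print(d,[(x[0],round(x[1],1)) for x in r],np.mean([x[0] for x in r],0))
# tray fit: silhouette of box + per-camera
def box(p,z0,z1):
    c,s=np.cos(p[2]),np.sin(p[2]);a=np.array([[.034,.117],[.034,-.117],[-.034,-.117],[-.034,.117]])
    o=np.c_[a@[c,-s],a@[s,c]]+p[:2];return np.r_[np.c_[o,o[:,:1]*0+z0],np.c_[o,o[:,:1]*0+z1]]
res=[]
for n,c in S.items():
    p0=np.array([.556,-.297,-.1])
    u=proj(c,box(p0,0,.014));b=[*(u.min(0)-5).astype(int),*(u.max(0)+6).astype(int)]
    m=M[n][b[1]:b[3],b[0]:b[2]]
    keep=cv2.dilate((sil(c,box(p0,0,.014),b)>0).astype(np.uint8),np.ones((9,9)));m=m*keep
    f=lambda p:((sil(c,box(p,0,.014),b)-m)**2).sum()
    r=minimize(f,p0,method="Nelder-Mead",options=dict(initial_simplex=[p0,p0+[.006,0,0],p0+[0,.006,0],p0+[0,0,.03]],xatol=1e-4))
    print("tray",n,r.x,r.fun,m.sum());res.append(r.x)
p=np.mean(res,0);c,s=np.cos(p[2]),np.sin(p[2])
print("tray",p,np.degrees(p[2]))
for k,y in((32,.028),(38,-.028),(44,-.084)):print(k,p[:2]+[-s*y,c*y])
# kettle handle bar on hob: dark pixels
E
python3 m3.py; python3 -c "
from h import *
o=get_obs();print(o['eef_pos'],o['q'])"
```

```text
0.038 [(array([ 0.4216, -0.1813]), np.float64(1.3)), (array([ 0.4174, -0.1751]), np.float64(11.7))] [ 0.4195 -0.1782]
0.032 [(array([ 0.4502, -0.3252]), np.float64(3.2)), (array([ 0.4465, -0.3188]), np.float64(8.4))] [ 0.4483 -0.322 ]
0.044 [(array([ 0.3699, -0.3691]), np.float64(36.2)), (array([ 0.4201, -0.446 ]), np.float64(90.1))] [ 0.395  -0.4076]
tray top [ 0.5582 -0.2971  0.1025] 31.162947017979935 1103.3468551398335
tray scene [ 0.554  -0.2912  0.1064] 179.25013094648614 1517.394046216467
tray [ 0.5561 -0.2942  0.1045] 5.986287135893087
32 [ 0.5532 -0.2663]
38 [ 0.559 -0.322]
44 [ 0.5649 -0.3777]
[0.4973 0.2703 0.3428] [-0.3175  0.234  -0.3512  1.6562  0.0838  1.2666  0.0166]
```

```bash
cat > find.py <<'E'
from m2 import *
S=shots();M={n:g(c) for n,c in S.items()}
for n,c in S.items():
    k,l,s,ct=cv2.connectedComponentsWithStats((M[n]>.45).astype(np.uint8),connectivity=4)
    for i in range(1,k):
        if 40<s[i,4]<400:
            P=onplane(c,ct[i],.02)
            if .25<P[0]<.75 and -.7<P[1]<0: print(n,P[:2],s[i,4],ct[i])
E
python3 find.py
```

```text
top [ 0.4498 -0.3256] 76 [367.1974 242.    ]
top [ 0.4211 -0.1815] 102 [328.2451 251.6569]
top [ 0.4106 -0.3935] 133 [386.8271 251.9173]
scene [ 0.4187 -0.1751] 160 [228.2312 240.3562]
scene [ 0.4074 -0.3873] 226 [167.5973 270.8142]
scene [ 0.4489 -0.3196] 128 [193.6953 268.7578]
```

```bash
cat > m4.py <<'E'
from m2 import *
import m2,sys
def gf(c):
    m=np.clip(1-gray(cv2.GaussianBlur(c["img"],(3,3),0.7))/0.21,0,1)
    b=(m>.5).astype(np.uint8);cs,_=cv2.findContours(b,cv2.RETR_EXTERNAL,cv2.CHAIN_APPROX_NONE)
    dark=(c["img"].max(2)<45)
    f=np.zeros_like(b)
    for k in cs:
        if 30<cv2.contourArea(k)<4000: cv2.drawContours(f,[k],-1,1,-1)
    er=cv2.erode(f,np.ones((3,3)));return np.where(er>0,1,m)
def box(p,z0,z1):
    c,s=np.cos(p[2]),np.sin(p[2]);a=np.array([[.034,.117],[.034,-.117],[-.034,-.117],[-.034,.117]])
    o=np.c_[a@[c,-s],a@[s,c]]+p[:2];return np.r_[np.c_[o,o[:,:1]*0+z0],np.c_[o,o[:,:1]*0+z1]]
def tray(c,M):
    p0=np.array([.556,-.295,.104]);u=proj(c,box(p0,0,.014));b=[*(u.min(0)-5).astype(int),*(u.max(0)+6).astype(int)]
    keep=cv2.dilate((sil(c,box(p0,0,.014),b)>0).astype(np.uint8),np.ones((7,7)));m=M[b[1]:b[3],b[0]:b[2]]*keep
    r=minimize(lambda p:((sil(c,box(p,0,.014),b)-m)**2).sum(),p0,method="Nelder-Mead",options=dict(initial_simplex=[p0,p0+[.006,0,0],p0+[0,.006,0],p0+[0,0,.03]],xatol=1e-4))
    return r.x,r.fun
SZ={38:(.038,.038),32:(.032,.036),44:(.044,.040)}
def sock(S,k,p0,names=("top","scene")):
    d,h=SZ[k];return {n:fit1(S[n],gf(S[n]),np.array(p0),d,h)[:2] for n in names}
if __name__=="__main__":
    S=shots()
    for k,p in((38,(.4195,-.178)),(32,(.4483,-.322)),(44,(.409,-.3903))):
        r=sock(S,k,p);print(k,r,np.mean([v[0] for v in r.values()],0))
    for n,c in S.items():print("tray",n,*tray(c,gf(c)))
E
python3 m4.py
```

```text
38 {'top': (array([ 0.422 , -0.1816]), np.float64(1.8131101812453607)), 'scene': (array([ 0.4174, -0.1751]), np.float64(4.95976188567416))} [ 0.4197 -0.1784]
32 {'top': (array([ 0.4506, -0.3255]), np.float64(3.5165056687680356)), 'scene': (array([ 0.4468, -0.3187]), np.float64(4.756954862876487))} [ 0.4487 -0.3221]
44 {'top': (array([ 0.4112, -0.3942]), np.float64(6.374179548207696)), 'scene': (array([ 0.4056, -0.3865]), np.float64(4.440043870254753))} [ 0.4084 -0.3903]
tray top [ 0.5585 -0.2976  0.1048] 11.034004940920696
tray scene [ 0.5537 -0.2916  0.1074] 36.182671195626234
```

```bash
python3 -c "
from h import *
print(goto(.4197,-.1784,.20,96.1),goto(.4197,-.1784,.30,96.1))"
```

```text
(array([-0.2916, -0.3466,  0.1434]), array([-0.011 ,  0.0403, 33.7846])) (array([-0.2917, -0.3466,  0.0434]), array([-0.011 ,  0.0403, 33.7846]))
```

Request:
arm_command:
  commands: [-0.03, -0.036, 0, 0, 0, 5, 0.7, -0.065, -0.075, 0, 0, 0, 10, 0.7, -0.1, -0.115, 0, 0, 0, 15, 0.7, -0.13, -0.155, 0, 0, 0, 20, 0.7, -0.16, -0.195, 0, 0, 0, 25, 0.7, -0.195, -0.235, 0.01, 0, 0, 30, 0.7, -0.225, -0.27, 0.02, 0, 0, 33.8, 0.7, -0.25, -0.3, 0.03, 0, 0, 33.8, 0.7]
  force: 40

```text
t: 38.4
eef_pos: [0.428, -0.1184, 0.3135]
tool_rot: [0.001, 0.669, 0.743, 0.0]
contact_force: [0.5, -0.7, -0.3]
gripper_width: 0.704
grasp_force: 0.0
```

```bash
python3 -c "
from h import *
print(goto(.4197,-.1784,.10,96.1));print(get_obs()['q'])"
```

```text
(array([-0.0587, -0.0149,  0.2135]), array([ 0.0956,  0.0342, -0.1445]))
[0.1254 0.0104 0.0037 1.9703 0.0002 1.1591 0.233 ]
```

Request:
arm_command:
  commands: [-0.03, -0.008, 0.02, 0, 0, 0, 0.7, -0.059, -0.015, 0.06, 0, 0, 0, 0.7, -0.059, -0.015, 0.11, 0, 0, 0, 0.7, -0.059, -0.015, 0.16, 0, 0, 0, 0.7, -0.059, -0.015, 0.2, 0, 0, 0, 0.7, -0.059, -0.015, 0.213, 0, 0, 0, 0.7, -0.059, -0.015, 0.213, 0, 0, 0, 0.7, -0.059, -0.015, 0.213, 0, 0, 0, 0.7]

```text
t: 39.2
eef_pos: [0.4207, -0.1761, 0.1008]
tool_rot: [0.0, 0.668, 0.744, 0.0]
contact_force: [0.4, 0.6, 0.9]
gripper_width: 0.701
grasp_force: 0.0
```

```bash
python3 -c "
from h import *
print(goto(.4197,-.1784,.011,96.1));print(get_obs()['q'])"
```

```text
(array([-0.0021, -0.0013,  0.0898]), array([0.0301, 0.0247, 0.0566]))
[ 0.2092  0.3084  0.0586  2.1834 -0.029   0.6498  0.3956]
```

Request:
arm_command:
  commands: [-0.002, -0.001, 0.04, 0, 0, 0, 0.7, -0.002, -0.001, 0.075, 0, 0, 0, 0.7, -0.002, -0.001, 0.088, 0, 0, 0, 0.7, -0.002, -0.001, 0.09, 0, 0, 0, 0.7, -0.002, -0.001, 0.09, 0, 0, 0, 0.3, -0.002, -0.001, 0.09, 0, 0, 0, 0.3, -0.002, -0.001, 0.09, 0, 0, 0, 0.3, -0.002, -0.001, 0.09, 0, 0, 0, 0.3]

```text
t: 40.0
eef_pos: [0.4211, -0.178, 0.0119]
tool_rot: [0.002, 0.668, 0.744, 0.001]
contact_force: [-0.5, 0.3, 8.1]
gripper_width: 0.431
grasp_force: 40.5
```

Request:
arm_command:
  commands: [0, 0, 0, 0, 0, 0, 0.7, 0, 0, 0, 0, 0, 0, 0.7, 0, 0, 0, 0, 0, 0, 0.7, 0, 0, 0, 0, 0, 8, 0.7, 0, 0, 0, 0, 0, 16, 0.7, 0, 0, 0, 0, 0, 24, 0.7, 0, 0, 0, 0, 0, 32, 0.7, 0, 0, 0, 0, 0, 40, 0.7]

```text
t: 40.8
eef_pos: [0.4197, -0.1773, 0.0103]
tool_rot: [-0.0, 0.883, 0.469, 0.0]
contact_force: [0.8, 0.0, -0.5]
gripper_width: 0.703
grasp_force: 0.0
```

Request:
arm_command:
  commands: [0, 0, 0, 0, 0, 8, 0.7, 0, 0, 0, 0, 0, 16, 0.7, 0, 0, 0, 0, 0, 24, 0.7, 0, 0, 0, 0, 0, 32, 0.7, 0, 0, 0, 0, 0, 40, 0.7, 0, 0, 0, 0, 0, 48, 0.7, 0, 0, 0, 0, 0, 50, 0.7, 0, 0, 0, 0, 0, 50, 0.7]

```text
t: 41.6
eef_pos: [0.4197, -0.1773, 0.0102]
tool_rot: [0.0, 0.998, 0.056, -0.0]
contact_force: [0.2, -0.1, -0.3]
gripper_width: 0.697
grasp_force: 0.0
```

Request:
arm_command:
  commands: [0, 0, 0, 0, 0, 0, 0.3, 0, 0, 0, 0, 0, 0, 0.3, 0, 0, 0, 0, 0, 0, 0.3, 0, 0, 0, 0, 0, 0, 0.3, 0, 0, 0, 0, 0, 0, 0.3]

```text
t: 42.1
eef_pos: [0.4198, -0.1774, 0.0105]
tool_rot: [-0.0, 0.998, 0.055, 0.0]
contact_force: [-0.6, 1.2, 5.6]
gripper_width: 0.429
grasp_force: 39.7
```

Request:
arm_command:
  commands: [0, 0, 0, 0, 0, 0, 0.7, 0, 0, 0, 0, 0, 0, 0.7, 0, 0, 0, 0, 0, 0, 0.7, 0, 0, -0.04, 0, 0, 0, 0.7, 0, 0, -0.09, 0, 0, 0, 0.7, 0, 0, -0.13, 0, 0, 0, 0.7, 0, 0, -0.15, 0, 0, 0, 0.7, 0, 0, -0.15, 0, 0, 0, 0.7]

```text
t: 42.9
eef_pos: [0.4216, -0.1778, 0.1628]
tool_rot: [0.0, 0.999, 0.055, 0.003]
contact_force: [-0.0, 0.5, -0.6]
gripper_width: 0.698
grasp_force: 0.0
```

```bash
python3 -c "
from m4 import *
o=get_obs();print(o['eef_pos'],o['q'])
c=read_camera('scene');print(sock({'scene':c},38,(.4174,-.1751),('scene',)))
print(goto(.4197,-.1784,.011,6.1))"
```

```text
[ 0.4216 -0.1778  0.1628] [-0.3612  0.2453  0.7287  2.1662 -0.2305  0.7986 -0.9477]
{'scene': (array([ 0.4187, -0.174 ]), np.float64(4.344416740913558))}
(array([-0.0015,  0.0011,  0.1501]), array([-0.0024, -0.1774,  0.1861]))
```

Request:
arm_command:
  commands: [0, 0, 0.05, 0, 0, 0, 0.7, 0, 0, 0.1, 0, 0, 0, 0.7, 0, 0, 0.135, 0, 0, 0, 0.7, 0, 0, 0.15, 0, 0, 0, 0.7, 0, 0, 0.15, 0, 0, 0, 0.7, 0, 0, 0.15, 0, 0, 0, 0.3, 0, 0, 0.15, 0, 0, 0, 0.3, 0, 0, 0.15, 0, 0, 0, 0.3]

```text
t: 43.75
eef_pos: [0.4203, -0.1775, 0.0111]
tool_rot: [0.0, 0.999, 0.054, 0.001]
contact_force: [0.6, 1.3, -1.4]
gripper_width: 0.434
grasp_force: 40.1
```

Request:
arm_command:
  commands: [0, 0, 0, 0, 0, 0, 0.3, 0, 0, 0, 0, 0, 0, 0.3, 0, 0, -0.02, 0, 0, -8, 0.3, 0, 0, -0.05, 0, 0, -16, 0.3, 0, 0, -0.08, 0, 0, -24, 0.3, 0, 0, -0.08, 0, 0, -32, 0.3, 0, 0, -0.08, 0, 0, -40, 0.3, 0, 0, -0.08, 0, 0, -45, 0.3]

```text
t: 44.55
eef_pos: [0.4199, -0.1773, 0.0908]
tool_rot: [0.0, 0.901, 0.435, 0.001]
contact_force: [-0.5, -0.8, -1.8]
gripper_width: 0.431
grasp_force: 40.4
```

```bash
python3 -c "
from h import *
o=get_obs();print(o['eef_pos'],o['contact_force'],o['gripper_width'])
print(goto(.5591,-.3224,.07,96.1),goto(.5591,-.3224,.09,96.1))"
```

```text
[ 0.4199 -0.1773  0.0908] [-0.4904 -0.8309 -1.7569] 0.4307046061475451
(array([-0.0271,  0.1992,  0.021 ]), array([  0.0707,  -0.0226, -44.5547])) (array([-0.0271,  0.1992,  0.001 ]), array([  0.0707,  -0.0226, -44.5547]))
```

Request:
arm_command:
  commands: [-0.004, 0.03, 0, 0, 0, -8, 0.3, -0.01, 0.07, 0, 0, 0, -16, 0.3, -0.015, 0.11, 0, 0, 0, -24, 0.3, -0.02, 0.15, 0, 0, 0, -32, 0.3, -0.025, 0.18, 0, 0, 0, -40, 0.3, -0.0271, 0.199, 0, 0, 0, -44.6, 0.3, -0.0271, 0.199, 0, 0, 0, -44.6, 0.3, -0.0271, 0.199, 0, 0, 0, -44.6, 0.3]

```text
t: 45.35
eef_pos: [0.5572, -0.3227, 0.0898]
tool_rot: [-0.001, 0.671, 0.742, -0.0]
contact_force: [-0.7, 0.0, -1.7]
gripper_width: 0.433
grasp_force: 40.5
```

Request:
arm_command:
  commands: [0, 0, 0, 0, 0, 0, 0.3, 0, 0, 0, 0, 0, 0, 0.3]

```text
t: 45.55
eef_pos: [0.5574, -0.3219, 0.0903]
tool_rot: [-0.0, 0.67, 0.742, 0.0]
contact_force: [0.2, 0.4, -2.1]
gripper_width: 0.433
grasp_force: 40.5
```

```bash
python3 -c "
from h import *
print(goto(.5591,-.3224,.027,96.1),get_obs()['eef_pos'])"
```

```text
(array([-0.0007,  0.0017,  0.0633]), array([-0.0356, -0.04  , -0.2511])) [ 0.5574 -0.3219  0.0903]
```

Request:
arm_command:
  commands: [-0.001, 0.0017, 0.03, 0, 0, 0, 0.3, -0.001, 0.0017, 0.055, 0, 0, 0, 0.3, -0.001, 0.0017, 0.062, 0, 0, 0, 0.3, -0.001, 0.0017, 0.062, 0, 0, 0, 0.3, -0.001, 0.0017, 0.062, 0, 0, 0, 0.3]

```text
t: 46.05
eef_pos: [0.5603, -0.3242, 0.0294]
tool_rot: [0.001, 0.67, 0.742, 0.0]
contact_force: [0.2, -0.6, -0.8]
gripper_width: 0.429
grasp_force: 40.5
```

Request:
arm_command:
  commands: [0, 0, 0.002, 0, 0, 0, 0.3, 0, 0, 0.004, 0, 0, 0, 0.3, 0, 0, 0.006, 0, 0, 0, 0.3, 0, 0, 0.006, 0, 0, 0, 0.3]

```text
t: 46.45
eef_pos: [0.5596, -0.3239, 0.0222]
tool_rot: [-0.0, 0.67, 0.742, 0.0]
contact_force: [0.2, -0.6, -1.9]
gripper_width: 0.435
grasp_force: 40.5
```

Request:
arm_command:
  commands: [0.001, 0, 0.002, 0, 0, 0, 0.3, 0.001, 0, 0.004, 0, 0, 0, 0.3, 0.001, 0, 0.006, 0, 0, 0, 0.3, 0.001, 0, 0.007, 0, 0, 0, 0.3, 0.001, 0, 0.007, 0, 0, 0, 0.3]

```text
t: 46.95
eef_pos: [0.5595, -0.3229, 0.015]
tool_rot: [-0.0, 0.67, 0.742, -0.0]
contact_force: [0.1, 0.7, -1.8]
gripper_width: 0.427
grasp_force: 40.5
```

Request:
arm_command:
  commands: [0, 0, 0.001, 0, 0, 0, 0.3, 0, 0, 0.001, 0, 0, 0, 0.6, 0, 0, 0.001, 0, 0, 0, 0.7, 0, 0, 0, 0, 0, 0, 0.7, 0, 0, -0.03, 0, 0, 0, 0.7, 0, 0, -0.065, 0, 0, 0, 0.7, 0, 0, -0.085, 0, 0, 0, 0.7]

```text
t: 47.65
eef_pos: [0.5606, -0.3237, 0.1029]
tool_rot: [0.001, 0.67, 0.742, 0.0]
contact_force: [0.3, -0.2, -0.3]
gripper_width: 0.697
grasp_force: 0.0
```

Request:
arm_command:
  commands: [0, 0, 0, 0, 0, 0, 0.7, 0, 0, 0, 0, 0, 0, 0.7]

```text
t: 47.85
eef_pos: [0.5597, -0.3229, 0.1005]
tool_rot: [0.0, 0.67, 0.742, 0.0]
contact_force: [0.3, 0.5, -0.8]
gripper_width: 0.699
grasp_force: 0.0
```

```bash
python3 -c "
from m4 import *
S=shots();r=sock(S,32,(.4487,-.322));print(r);r=sock(S,44,(.4084,-.3903));print(r)
print(get_obs()['eef_pos'],goto(.4487,-.3221,.1,96.1))"
```

```text
{'top': (array([ 0.4648, -0.3317]), np.float64(251.4537370032372)), 'scene': (array([ 0.4465, -0.3171]), np.float64(26.806872083073916))}
{'top': (array([ 0.4121, -0.3923]), np.float64(148.6014237373272)), 'scene': (array([ 0.4056, -0.3867]), np.float64(3.7041533097609536))}
[ 0.5589 -0.3224  0.0991] (array([ 0.0115, -0.1096, -0.0007]), array([-0.0957, -0.0632, -0.25  ]))
```

Request:
arm_command:
  commands: [0.004, -0.04, 0, 0, 0, 0, 0.7, 0.008, -0.08, 0, 0, 0, 0, 0.7, 0.0115, -0.11, 0.02, 0, 0, 0, 0.7, 0.0115, -0.11, 0.05, 0, 0, 0, 0.7, 0.0115, -0.11, 0.05, 0, 0, 0, 0.7, 0.0115, -0.11, 0.05, 0, 0, 0, 0.7]

```text
t: 48.55
eef_pos: [0.449, -0.3223, 0.0497]
tool_rot: [-0.001, 0.67, 0.742, -0.0]
contact_force: [0.7, -0.5, 0.1]
gripper_width: 0.699
grasp_force: 0.0
```

```bash
python3 -c "
from h import *
print(get_obs()['eef_pos'],goto(.4487,-.3216,.011,96.1))"
```

```text
[ 0.449  -0.3223  0.0497] (array([ 0.0007, -0.0002,  0.0387]), array([-0.0866, -0.066 , -0.2355]))
```

Request:
arm_command:
  commands: [0.001, 0, 0.025, 0, 0, 0, 0.7, 0.001, 0, 0.037, 0, 0, 0, 0.7, 0.001, 0, 0.039, 0, 0, 0, 0.7, 0.001, 0, 0.039, 0, 0, 0, 0.2, 0.001, 0, 0.039, 0, 0, 0, 0.2, 0.001, 0, 0.039, 0, 0, 0, 0.2, 0.001, 0, 0.039, 0, 0, 0, 0.2, 0.001, 0, 0.039, 0, 0, 0, 0.2]

```text
t: 49.35
eef_pos: [0.4498, -0.3222, 0.0123]
tool_rot: [0.001, 0.67, 0.742, 0.0]
contact_force: [-0.6, 0.2, 6.9]
gripper_width: 0.358
grasp_force: 39.9
```

Request:
arm_command:
  commands: [0, 0, -0.03, 0, 0, 0, 0.2, 0, 0, -0.065, 0, 0, 0, 0.2, 0, 0, -0.08, 0, 0, 0, 0.2, 0, 0, -0.08, 0, 0, 0, 0.2]

```text
t: 49.75
eef_pos: [0.4502, -0.3226, 0.0936]
tool_rot: [0.002, 0.67, 0.742, 0.001]
contact_force: [0.2, -0.6, -1.7]
gripper_width: 0.359
grasp_force: 39.9
```

```bash
python3 -c "
from h import *
o=get_obs();print(o['eef_pos'],o['contact_force'],o['gripper_width'],goto(.5531,-.2668,.09,96.1))"
```

```text
[ 0.4502 -0.3226  0.0936] [ 0.2328 -0.6395 -1.7375] 0.3594729482602571 (array([0.045 , 0.108 , 0.0039]), array([ 0.2164,  0.142 , -0.2687]))
```

Request:
arm_command:
  commands: [0.015, 0.036, 0, 0, 0, 0, 0.2, 0.03, 0.072, 0, 0, 0, 0, 0.2, 0.045, 0.108, 0, 0, 0, 0, 0.2, 0.045, 0.108, 0.02, 0, 0, 0, 0.2, 0.045, 0.108, 0.045, 0, 0, 0, 0.2, 0.045, 0.108, 0.05, 0, 0, 0, 0.2, 0.045, 0.108, 0.05, 0, 0, 0, 0.2]

```text
t: 50.45
eef_pos: [0.5502, -0.2655, 0.0395]
tool_rot: [-0.002, 0.67, 0.742, -0.001]
contact_force: [0.0, 0.4, -0.7]
gripper_width: 0.358
grasp_force: 40.0
```

```bash
python3 -c "
from h import *
o=get_obs();print(o['eef_pos'],goto(.5531,-.2668,.0165,96.1))"
```

```text
[ 0.5502 -0.2655  0.0395] (array([-0.0016,  0.0029,  0.023 ]), array([-0.2051, -0.0908, -0.2791]))
```

Request:
arm_command:
  commands: [-0.001, 0.002, 0, 0, 0, 0, 0.2, -0.001, 0.002, 0.005, 0, 0, 0, 0.2, -0.001, 0.002, 0.01, 0, 0, 0, 0.2, -0.001, 0.002, 0.01, 0, 0, 0, 0.2]

```text
t: 50.85
eef_pos: [0.5535, -0.2666, 0.0309]
tool_rot: [-0.0, 0.67, 0.742, -0.0]
contact_force: [-0.4, 0.5, -0.9]
gripper_width: 0.354
grasp_force: 40.0
```

Request:
arm_command:
  commands: [0, 0, 0.002, 0, 0, 0, 0.2, 0, 0, 0.004, 0, 0, 0, 0.2, 0, 0, 0.006, 0, 0, 0, 0.2, 0, 0, 0.006, 0, 0, 0, 0.2]

```text
t: 51.25
eef_pos: [0.5537, -0.2666, 0.025]
tool_rot: [-0.0, 0.67, 0.742, -0.0]
contact_force: [-1.1, -0.0, -0.5]
gripper_width: 0.363
grasp_force: 40.0
```

Request:
arm_command:
  commands: [0, 0, 0.002, 0, 0, 0, 0.2, 0, 0, 0.004, 0, 0, 0, 0.2, 0, 0, 0.006, 0, 0, 0, 0.2, 0, 0, 0.008, 0, 0, 0, 0.2, 0, 0, 0.009, 0, 0, 0, 0.2, 0, 0, 0.009, 0, 0, 0, 0.2]

```text
t: 51.85
eef_pos: [0.5538, -0.2667, 0.0163]
tool_rot: [-0.0, 0.67, 0.742, -0.0]
contact_force: [-0.5, -0.2, 0.2]
gripper_width: 0.359
grasp_force: 40.2
```

Request:
arm_command:
  commands: [0, 0, 0, 0, 0, 0, 0.5, 0, 0, 0, 0, 0, 0, 0.6, 0, 0, 0, 0, 0, 0, 0.7, 0, 0, -0.03, 0, 0, 0, 0.75, 0, 0, -0.065, 0, 0, 0, 0.8, 0, 0, -0.085, 0, 0, 0, 0.8, 0, 0, -0.085, 0, 0, 0, 0.8]

```text
t: 52.55
eef_pos: [0.556, -0.2678, 0.1046]
tool_rot: [0.003, 0.67, 0.742, 0.001]
contact_force: [0.6, 0.4, -0.2]
gripper_width: 0.802
grasp_force: 0.0
```

```bash
python3 -c "
from m4 import *
S=shots();r=sock(S,44,(.4084,-.3903));print(r)
print(get_obs()['eef_pos'],goto(.4084,-.3903,.1,60))"
```

```text
{'top': (array([ 0.4104, -0.3928]), np.float64(33.224852507819215)), 'scene': (array([ 0.4059, -0.3869]), np.float64(3.7607128306366686))}
[ 0.554  -0.2666  0.1014] (array([-0.1082, -0.1574,  0.0013]), array([ 0.0393, -0.0039, 35.8508]))
```

Request:
arm_command:
  commands: [-0.02, -0.03, 0, 0, 0, 8, 0.8, -0.045, -0.065, 0, 0, 0, 16, 0.8, -0.065, -0.1, 0, 0, 0, 24, 0.8, -0.09, -0.13, 0, 0, 0, 32, 0.8, -0.108, -0.157, 0, 0, 0, 36, 0.8, -0.108, -0.157, 0.02, 0, 0, 36, 0.8, -0.108, -0.157, 0.04, 0, 0, 36, 0.8, -0.108, -0.157, 0.04, 0, 0, 36, 0.8]

```text
t: 53.45
eef_pos: [0.4063, -0.3883, 0.0579]
tool_rot: [-0.003, 0.867, 0.499, -0.001]
contact_force: [-0.2, 0.1, -0.8]
gripper_width: 0.798
grasp_force: 0.0
```

Request:
arm_command:
  commands: [0, 0, 0, 0, 0, 0, 0.8, 0, 0, 0, 0, 0, 0, 0.8]

```text
t: 53.65
eef_pos: [0.409, -0.3902, 0.0616]
tool_rot: [0.0, 0.867, 0.499, 0.0]
contact_force: [0.3, 0.3, 1.4]
gripper_width: 0.802
grasp_force: 0.0
```

```bash
python3 -c "
from h import *
print(get_obs()['eef_pos'],goto(.4082,-.3902,.011,60))"
```

```text
[ 0.409  -0.3902  0.0616] (array([-0.0004, -0.0008,  0.0506]), array([ 0.0218,  0.0098, -0.1356]))
```

Request:
arm_command:
  commands: [0, 0, 0.03, 0, 0, 0, 0.8, 0, 0, 0.048, 0, 0, 0, 0.8, 0, 0, 0.05, 0, 0, 0, 0.8, 0, 0, 0.05, 0, 0, 0, 0.4, 0, 0, 0.05, 0, 0, 0, 0.3, 0, 0, 0.05, 0, 0, 0, 0.3, 0, 0, 0.05, 0, 0, 0, 0.3, 0, 0, 0.05, 0, 0, 0, 0.3]

```text
t: 54.45
eef_pos: [0.4095, -0.3908, 0.0126]
tool_rot: [0.001, 0.867, 0.499, 0.0]
contact_force: [-0.8, 0.9, 7.3]
gripper_width: 0.503
grasp_force: 41.2
```

Request:
arm_command:
  commands: [0, 0, -0.03, 0, 0, 0, 0.3, 0, 0, -0.065, 0, 0, 0, 0.3, 0, 0, -0.08, 0, 0, 0, 0.3, 0, 0, -0.08, 0, 0, 0, 0.3]

```text
t: 54.85
eef_pos: [0.41, -0.3911, 0.0934]
tool_rot: [0.002, 0.867, 0.499, 0.001]
contact_force: [0.6, -0.2, -2.3]
gripper_width: 0.5
grasp_force: 41.5
```

```bash
python3 -c "
from h import *
o=get_obs();print(o['eef_pos'],o['contact_force'],o['gripper_width'],goto(.565,-.3781,.09,96.1))"
```

```text
[ 0.41   -0.3911  0.0934] [ 0.5656 -0.235  -2.3242] 0.5004999470370428 (array([0.0891, 0.1275, 0.004 ]), array([  0.2548,   0.099 , -36.2533]))
```

Request:
arm_command:
  commands: [0.02, 0.03, 0, 0, 0, -8, 0.3, 0.04, 0.06, 0, 0, 0, -16, 0.3, 0.06, 0.09, 0, 0, 0, -24, 0.3, 0.08, 0.12, 0, 0, 0, -32, 0.3, 0.089, 0.128, 0, 0, 0, -36.2, 0.3, 0.089, 0.128, 0.03, 0, 0, -36.2, 0.3, 0.089, 0.128, 0.045, 0, 0, -36.2, 0.3, 0.089, 0.128, 0.045, 0, 0, -36.2, 0.3]

```text
t: 55.65
eef_pos: [0.5608, -0.3757, 0.0418]
tool_rot: [-0.004, 0.669, 0.743, -0.001]
contact_force: [-1.3, -0.1, -1.9]
gripper_width: 0.507
grasp_force: 41.6
```

Request:
arm_command:
  commands: [0, 0, 0, 0, 0, 0, 0.3, 0, 0, 0, 0, 0, 0, 0.3]

```text
t: 55.85
eef_pos: [0.5642, -0.3782, 0.0471]
tool_rot: [0.001, 0.669, 0.743, 0.0]
contact_force: [-0.7, 0.4, -1.2]
gripper_width: 0.503
grasp_force: 41.6
```

```bash
python3 -c "
from h import *
o=get_obs();print(o['eef_pos'],goto(.565,-.3781,.030,96.1))"
```

```text
[ 0.5642 -0.3782  0.0471] (array([0.    , 0.0008, 0.0171]), array([ 0.0492,  0.0505, -0.101 ]))
```

Request:
arm_command:
  commands: [0, 0.0005, 0.008, 0, 0, 0, 0.3, 0, 0.0005, 0.015, 0, 0, 0, 0.3, 0, 0.0005, 0.018, 0, 0, 0, 0.3, 0, 0.0005, 0.021, 0, 0, 0, 0.3, 0, 0.0005, 0.024, 0, 0, 0, 0.3, 0, 0.0005, 0.024, 0, 0, 0, 0.3]

```text
t: 56.45
eef_pos: [0.5643, -0.3773, 0.0218]
tool_rot: [-0.0, 0.669, 0.743, -0.0]
contact_force: [-0.6, 0.5, -1.9]
gripper_width: 0.501
grasp_force: 41.6
```

Request:
arm_command:
  commands: [0, 0, 0.002, 0, 0, 0, 0.3, 0, 0, 0.004, 0, 0, 0, 0.3, 0, 0, 0.006, 0, 0, 0, 0.3, 0, 0, 0.006, 0, 0, 0, 0.3]

```text
t: 56.85
eef_pos: [0.5647, -0.3775, 0.0168]
tool_rot: [0.0, 0.669, 0.743, 0.0]
contact_force: [-1.2, 0.6, 2.8]
gripper_width: 0.502
grasp_force: 41.8
```

Seated at 0.0168, as expected. Release, rise and withdraw to a clear place for a final look.

Request:
arm_command:
  commands: [0, 0, 0, 0, 0, 0, 0.6, 0, 0, 0, 0, 0, 0, 0.75, 0, 0, 0, 0, 0, 0, 0.8, 0, 0, -0.03, 0, 0, 0, 0.8, 0, 0, -0.08, 0, 0, 0, 0.8, 0, 0, -0.13, 0, 0, 0, 0.8, 0, 0, -0.18, 0, 0, 0, 0.8, 0, 0, -0.18, 0, 0, 0, 0.8]

```text
t: 57.65
eef_pos: [0.5683, -0.3804, 0.205]
tool_rot: [0.007, 0.669, 0.743, 0.002]
contact_force: [-0.1, -0.5, 0.1]
gripper_width: 0.797
grasp_force: 0.0
```

Request:
arm_command:
  commands: [-0.04, -0.04, 0, 0, 0, 0, 0.8, -0.08, -0.08, 0, 0, 0, 0, 0.8, -0.12, -0.12, 0, 0, 0, 0, 0.8, -0.15, -0.16, 0, 0, 0, 0, 0.8, -0.18, -0.2, 0, 0, 0, 0, 0.8, -0.2, -0.24, 0, 0, 0, 0, 0.8, -0.2, -0.24, 0, 0, 0, 0, 0.8, -0.2, -0.24, 0, 0, 0, 0, 0.8]

```text
t: 58.45
eef_pos: [0.3428, -0.604, 0.1962]
tool_rot: [-0.0, 0.671, 0.741, -0.001]
contact_force: [0.5, -0.0, -0.4]
gripper_width: 0.802
grasp_force: 0.0
```

```bash
python3 -c "
from h import *
o=get_obs();print(o['t'],o['eef_pos'],o['contact_force'])
S=shots()
a=cv2.resize(S['scene']['img'][140:330,165:395],None,fx=2.1,fy=2.1,interpolation=2)
b=cv2.resize(S['scene']['img'][235:325,160:270],None,fx=2.9,fy=2.9,interpolation=2)
c=cv2.resize(S['top']['img'][170:260,210:400],None,fx=4.2,fy=4.2,interpolation=2)
W=798;r1=np.zeros((max(a.shape[0],b.shape[0]),W+5,3),np.uint8)[:,:800]
r1[:a.shape[0],:a.shape[1]]=a;w=800-a.shape[1];r1[:b.shape[0],a.shape[1]:]=b[:,:w]
c=cv2.resize(c,(800*200//200,200)) if 0 else cv2.resize(S['top']['img'][170:255,210:402],(440,195),interpolation=2)
r2=np.zeros((200,800,3),np.uint8);r2[:195,:440]=c
cv2.imwrite('pics/final.png',cv2.convertScaleAbs(np.vstack([r1,r2])[:600,:,::-1],alpha=1.7))
"
```

```text
58.45 [ 0.3428 -0.604   0.1962] [ 0.4513 -0.0128 -0.3564]
```

View pics/final.png

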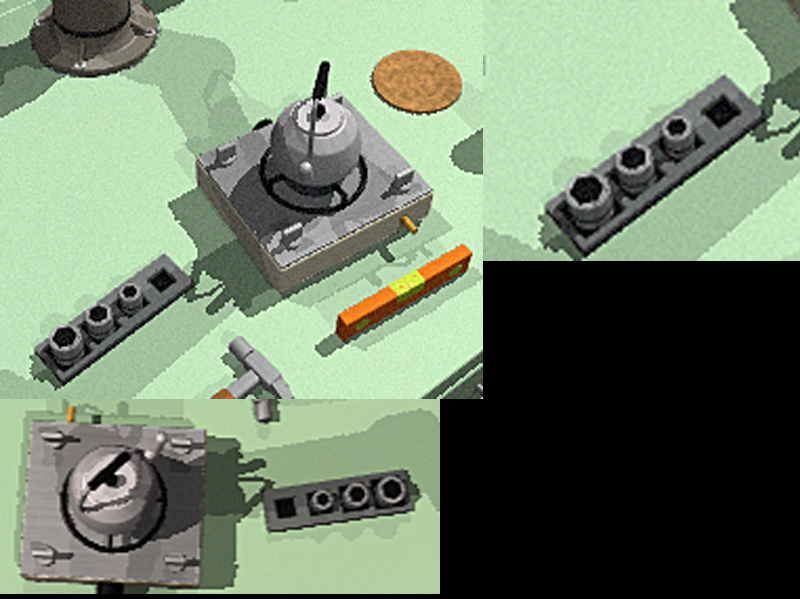

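The kettle is centred on the support, all four wings lie across, and the three sockets stand in their own pockets, so I'm handing in.

```bash
python3 -c "
from station import hand_in
print(hand_in())"
```

```text
the job is handed in; nothing more can be done
None
```

I handed the job in at about 58 s: all four studs turned to the catch, the kettle back on the middle of the pan support, and the 32, 38 and 44 mm sockets in their own pockets (no 26 mm socket was out); the last pictures showed all this, but the hand-in gave no verdict.

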